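Rock the locating block out of the bench jig

ROBOT

A 6-joint arm with a two-finger parallel gripper is mounted at the origin on a cart in front of the work surface, level with it; the furniture and walls round the work are solid. World frame = base frame: x ahead of the robot, y to its left, z up, the work surface at z = 0. Lengths are in m, angles in rad, forces in N, time in s.
With the tool pointing down it reaches from about 0.325 to 0.85 m from the base axis. Payload 4.4 kg.
Tool frame: the origin (TCP) lies at the very end of the fingers, on their centre line; the grasp point (between the pads) lies 19 mm behind it; z points along the fingers, y is the direction in which the jaws open and shut (so a half turn about z gives the same grasp; the last joint's range is limited). The gripper opens to 94 mm and grips with 3 to 60 N. Pads are 16 mm wide; open, the fingers measure 119 mm over their backs; the gripper's body (75 mm by 177 mm) begins 78 mm behind the grasp point.
Start: joints at [-1.317, 0.207, 1.542, -0, 1.393, -0.15], TCP at [0.226, -0.529, 0.205] pointing down, gripper open.
Joint ranges: [-2.73, 2.73], [-0.86, 2.22], [0.23, 2.46], [-1.11, 4.25], [0.08, 2.63], [-2.82, 2.82]. Speed limits (rad/s): [2.79, 2.79, 3.14, 3.14, 3.14, 3.14].

INTERFACE

Orientations are given as a 3x3 rotation matrix whose columns are the frame's x, y, z axes.
In Python, from station import manip, grab_frame, camera_info gives the robot as it stands. The module is installed in compiled form; this text tells all that it offers.
- The arm moves only by the shell command python3 -m inch 'ROWS'. ROWS is JSON, a list of rows, each an object of numbers: "jaw": the opening, from 0 (shut) to 1 (fully open); "x", "y", "z": the shift along the tool's x, y, z in m; "wx", "wy", "wz": the turn, a rotation vector about the tool's x, y, z in rad. A call has 1 to 5 rows; each row is the pose to reach, as a shift and turn from the pose measured when the call began, along the tool's axes at that moment; what a row does not reach only later rows make up. A row lasts 1/12 s, in which the tool goes at most 41.7 mm and 7.16 degrees, less where a joint would pass 70% of its speed; a pose out of reach is approached as far as the arm can. A call with a gripper value outside its range is refused whole. The fingers move at their own pace and stop on an object; the grip force is fixed at half the most. Time passes only in rows, so rows that repeat a pose let the fingers close. It gives the time, the measured TCP pose, the force and the opening at its end, in the units of the state.
- manip.get_obs(): the state, without advancing time (a new reading comes with each control period).
- grab_frame(name): name is "side" or "top"; returns the picture (400x640x3 uint8, red, green, blue); there is no depth.
- camera_info(name): a dict with "camera_matrix" (3x3 intrinsics, pixels), "camera_from_world" (4x4, takes a point from world to camera coordinates). Camera axes: x right, y up, looking along -z (the intrinsics and any distortion apply to the point x, -y, -z); pixel columns grow to the right and rows downward; lengths in m; the calibration is good to about 2 mm. A picture is of the moment at which its call begins. camera_info takes no time and is no camera call.
- manip.sign_off(): hands the job in, once; it reports no verdict.
The state is a dict: "clock": time; "joint_positions": joint angles; "qvel": joint speeds; "tau": joint torques, N m; "eef_pos": TCP position; "ee_rot": TCP orientation; "contact_force": force on the tool from outside, world axes, zero at the start; "moment": the same for the moment, N m; "opening": finger opening in m.
Only numpy, scipy, OpenCV 4.12 (cv2) and the standard library are available. Lean on these libraries where they do the work, as an engineer would, in place of code of your own. Each camera call takes 0.05 s, during which the arm holds its last target.

TASK

Take the brass locating block out of the bench jig: first lift the red arched keeper off the jig and hang it astride the horizontal rail, then rock the block side to side in its seat, towards one jaw and then the other, until it has pushed both stiff jaws back and is free. Draw it straight up and finish while still holding it, upright and just clear of the jaws (a few centimetres above them, over the jig). Leave the paint bottle, the black tape and the cutters where they are.

Things in the scene. Friction and masses are not known exactly. Their poses are not given: they have to be found in the camera images.
- jig: Fixed aluminium jig: plate 64 (x) x 124 (y) x 12 mm, origin at its underside's centre. The block's seat is central on the plate (z = 12 mm). Dark jaws, 18 mm wide in x, stand at +y and -y of the block; tops 74 mm above the worktop, outer faces at y = +-30 mm when closed. End walls 16 mm high stand just off the block's +-x faces; 5 mm ridges leave its foot 2 mm play in y.
- jaw_left (a joint): Outward (+y) travel of the jig's +y jaw, m: 0 closed, 0.010 fully back. No spring: slides at about 6 N, stays where left. Its pad, 55 mm over the plate, is 1 mm off the block; its hook overlaps the block's lug by 2.5 mm, 5.5 mm above it, so a straight pull locks; free from 3.5 mm back. Leaning the block 0.12 rad this way moves it about 5 mm; lean at most 0.19 rad.
- jaw_right (a joint): The same for the jaw on the jig's -y side, pushed outward to -y.
- block: The brass locating block (about 0.3 kg), loose but held by the jaws' hooks: origin at the centre of its underside; its axes are the jig's at the start.
- block_center (a point): Centre of the block, 45 mm above its underside. It is 30 (x) x 28 (y) x 90 mm high; foot 16 mm wide in y and 8 mm high, on whose edges it rocks; above the foot two lugs (8 to 14 mm over the underside) reach to y = +-18.5 mm. Grip it near the top across x (the free faces), clear of the jaws at +-y.
- block_foot (a point): Centre of the block's underside.
- keeper: The red keeper (about 0.14 kg): an arched yoke of 20 mm wide bar standing over the block with its legs just outside both jaws, so that they cannot move back. Origin midway between its two feet, at the level of the feet; its legs stand at y = +-32 to 40 mm; it is 152 mm high overall with its tab. Its axes are the jig's at the start.
- keeper_grip (a point): Centre of the keeper's black grip tab, 132 mm above its feet: 14 (x) x 28 (y) x 40 mm high, standing free on top of the arch; grip it across x. Lift the keeper straight up until its feet pass the block.
- keeper_crown (a point): Underside of the keeper's arch at the middle, 104 mm above its feet (28 mm below the tab's centre): what rests on the rail when it is draped. Astride the rail, one leg hangs on either side of the bar, so the keeper's y axis lies across the bar.
- rail: Steel hanging rail, fixed: a round bar 12 mm thick and 240 mm long along its own y axis, on two posts at its ends; origin on the worktop below the middle.
- rail_mid (a point): Middle of the bar, on its axis (135 mm above the worktop); y runs along the bar, z up.
- paint_bottle: Blue paint bottle, 37 mm thick, 110 mm high, stands free: leave it.
- black_tape: Roll of black tape, 62 mm across, 19 mm high, lies free: leave it.
- cutters: Red-handled side cutters, 157 x 58 x 14 mm, lie free: leave them.
Things that resemble listed ones, but are neither listed nor needed, are in the scene too. Leave any purple look-alike of the keeper alone.

How it is judged:
On the way, in this order (a step that is already met when the one before it is completed fails the run):
1. the keeper hangs astride the rail, let go (x of keeper_crown in the frame of rail_mid between -0.03 and 0.03 m and y of keeper_crown in the frame of rail_mid between -0.09 and 0.09 m and z of keeper_crown in the frame of rail_mid between -0.004 and 0.02 m and angle between keeper_grip's own z axis and vertical below 0.5 rad and contact force between keeper and rail above 0.2 N and contact force between keeper and the fingers below 0.05 N and linear speed of keeper below 0.05 m/s and z of block_foot in the frame of jig below 0.022 m), for 0.2 s.
2. the block, still in its seat, leans and has pushed one jaw back (z of block_foot in the frame of jig below 0.022 m and angle between block_center's own z axis and vertical above 0.05 rad and value of joint any of jaw_left, jaw_right above 0.0035 m), for 0.05 s.
3. the block, still in its seat, leans and has pushed the other jaw back too (z of block_foot in the frame of jig below 0.022 m and angle between block_center's own z axis and vertical above 0.05 rad and value of joint each of jaw_left, jaw_right above 0.0035 m), for 0.05 s.
At the end, for the whole second after the job is handed in: Block held still and upright (10 deg), within 30 mm of the jig's centre, underside 4 to 80 mm above the jaws' tops, touching no jig part; both jaws back 3.5 mm or more; keeper let go and at rest astride the rail, within 90 mm of its middle, 30 mm across, leaning under 0.5 rad (x of keeper_crown in the frame of rail_mid between -0.03 and 0.03 m and y of keeper_crown in the frame of rail_mid between -0.09 and 0.09 m and z of keeper_crown in the frame of rail_mid between -0.004 and 0.02 m and angle between keeper_grip's own z axis and vertical below 0.5 rad and contact force between keeper and rail above 0.2 N and contact force between keeper and the fingers below 0.05 N and linear speed of keeper below 0.05 m/s and value of joint each of jaw_left, jaw_right above 0.0035 m and z of block_foot in the frame of jig between 0.078 and 0.154 m and horizontal distance between block_foot and jig below 0.03 m and angle between block_center's own z axis and vertical below 0.17 rad and contact force between block and the fingers above 1 N and contact force between block and jig below 0.05 N and linear speed of block below 0.02 m/s); the arm keeps its last pose, push and grip.
It fails at once if paint bottle moved more than 30 mm (distance of paint_bottle from where it was at the start of the episode above 0.03 m).
It fails at once if black tape moved more than 30 mm (distance of black_tape from where it was at the start of the episode above 0.03 m).
It fails at once if cutters moved more than 30 mm (distance of cutters from where it was at the start of the episode above 0.03 m).
It also fails if it takes over 48 s, if anything falls off the work surface, if the arm or the gripper's body presses on something with over 40 N, if the wrist force passes 120 N, or if a joint passes its speed limit or range.

## Working session

There is one attempt and no reset: what is moved stays moved. The work goes in short steps, Python scripts to look and compute and a shell command to move; the robot and the scene stay as the last step left them, time stands still between calls to the robot, and variables do not carry over. Pictures are saved under pics/ and viewed, and the job is handed in when it is done.

```bash
mkdir -p pics; ls; python3 - <<'E'
from station import manip, grab_frame, camera_info
import cv2, numpy as np
np.set_printoptions(precision=4,suppress=True)
for n in ("side","top"):
    im=grab_frame(n); cv2.imwrite(f"pics/{n}0.png",im[:,:,::-1])
    c=camera_info(n); print(n,{k:(np.array(v) if not isinstance(v,str) else v) for k,v in c.items()})
print(manip.get_obs())
E
```

```text
pics
side {'camera_matrix': array([[464.4978,   0.    , 322.0409],
       [  0.    , 464.4978, 196.0508],
       [  0.    ,   0.    ,   1.    ]]), 'camera_from_world': array([[-0.9924, -0.1228,  0.0119,  0.5521],
       [ 0.0516, -0.3253,  0.9442, -0.179 ],
       [-0.112 ,  0.9376,  0.3292, -0.9997],
       [ 0.    ,  0.    ,  0.    ,  1.    ]])}
top {'camera_matrix': array([[373.8367,   0.    , 328.0638],
       [  0.    , 373.8367, 195.9295],
       [  0.    ,   0.    ,   1.    ]]), 'camera_from_world': array([[-0.0306, -0.9995, -0.0048, -0.0907],
       [ 0.993 , -0.031 ,  0.1143, -0.5837],
       [-0.1143, -0.0013,  0.9934, -1.107 ],
       [ 0.    ,  0.    ,  0.    ,  1.    ]])}
{'clock': 0.1, 'joint_positions': array([-1.3175,  0.2073,  1.5428,  0.    ,  1.3935, -0.1505]), 'qvel': array([ 0.001 , -0.0017, -0.0033,  0.0003, -0.0005, -0.0004]), 'tau': array([  0.0003, -37.1861, -28.2292,   0.0701,   0.031 ,  -0.    ]), 'eef_pos': array([ 0.2258, -0.528 ,  0.2044]), 'ee_rot': array([[ 0.9196,  0.3929, -0.0005],
       [ 0.3929, -0.9196,  0.002 ],
       [ 0.0003, -0.0021, -1.    ]]), 'contact_force': array([-0.2314,  0.6846,  0.1898]), 'moment': array([-0.0369,  0.0324,  0.0065]), 'opening': 0.09386542283482821}
```

View pics/side0.png

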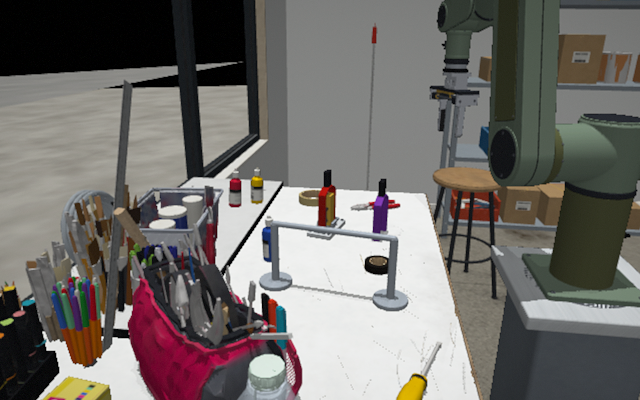

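View pics/top0.png

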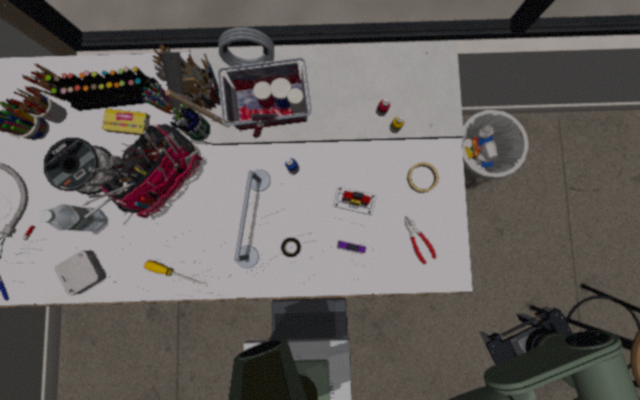

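Keeper candidates: the red arch over the jig at side (327,200) / top (355,200), and the purple look-alike at side (380,215) / top (351,246). I choose the red one on the aluminium plate and check it in a close crop.

```bash
python3 - <<'E'
import cv2, numpy as np
s=cv2.imread("pics/side0.png"); t=cv2.imread("pics/top0.png")
a=cv2.resize(s[160:250,280:410],None,fx=6,fy=6,interpolation=cv2.INTER_CUBIC)
b=cv2.resize(t[170:260,310:410],None,fx=6,fy=6,interpolation=cv2.INTER_CUBIC)
c=cv2.resize(t[160:275,225:315],None,fx=5,fy=5,interpolation=cv2.INTER_CUBIC)
cv2.imwrite("pics/c1.png",a);cv2.imwrite("pics/c2.png",b);cv2.imwrite("pics/c3.png",c)
E
```

```text
(no output)
```

View pics/c1.png

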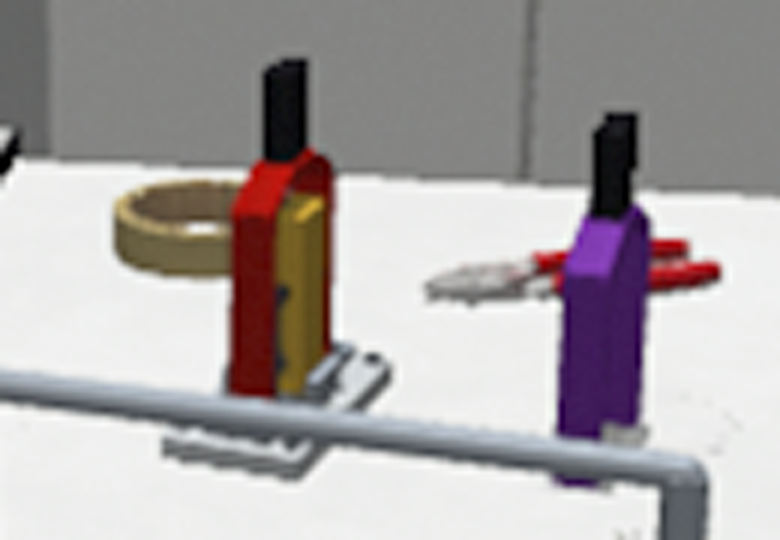

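View pics/c2.png

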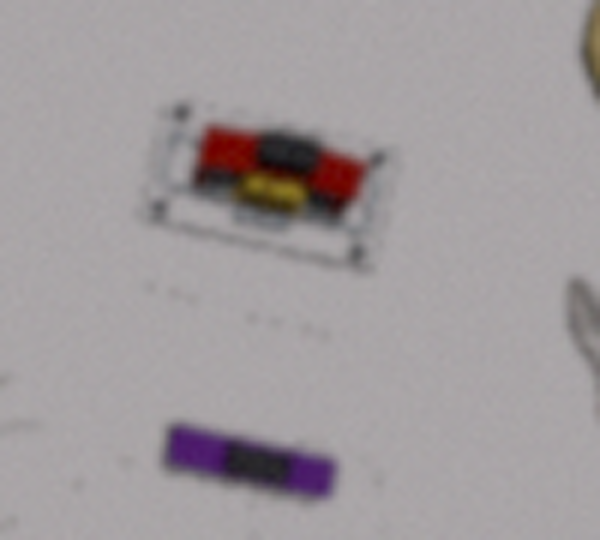

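View pics/c3.png

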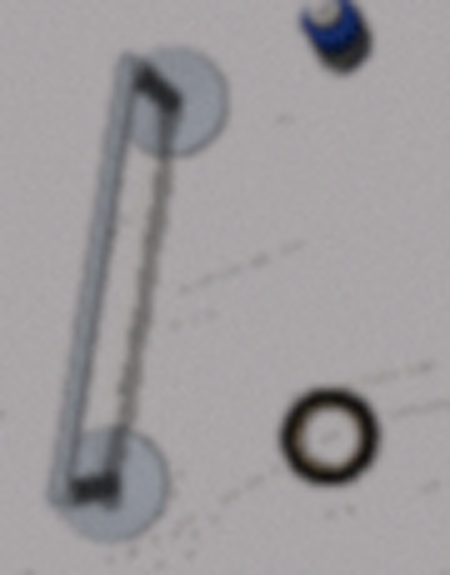

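The crop confirms it: the red arch stands over the brass block on the plate, and the purple one stands free with no plate or block. Next I measure poses and check them with overlays.

```bash
cat > h.py <<'E'
import cv2, numpy as np
from station import manip, grab_frame, camera_info
np.set_printoptions(precision=4,suppress=True)
C={}
for n in("side","top"):
    c=camera_info(n); C[n]=(np.array(c["camera_matrix"]),np.array(c["camera_from_world"]))
def proj(n,P):
    K,T=C[n]; P=np.atleast_2d(P); q=P@T[:3,:3].T+T[:3,3]; q=q*[1,-1,-1]; u=q@K.T; return u[:,:2]/u[:,2:]
def atz(n,uv,z):
    K,T=C[n]; d=np.linalg.inv(K)@[uv[0],uv[1],1]; d=T[:3,:3].T@(d*[1,-1,-1]); o=-T[:3,:3].T@T[:3,3]
    return o+d*(z-o[2])/d[2]
def Rz(a): return np.array([[np.cos(a),-np.sin(a),0],[np.sin(a),np.cos(a),0],[0,0,1]])
def box(sx,sy,z0,z1,cx=0,cy=0):
    return np.array([[cx+a*sx/2,cy+b*sy/2,z] for z in(z0,z1) for a,b in((-1,-1),(1,-1),(1,1),(-1,1))])
def drawbox(im,n,B,x,y,yaw,col,roi,s):
    p=(proj(n,B@Rz(yaw).T+[x,y,0])+.5-np.array(roi))*s
    for i,j in [(0,1),(1,2),(2,3),(3,0),(4,5),(5,6),(6,7),(7,4),(0,4),(1,5),(2,6),(3,7)]:
        cv2.line(im,tuple(int(v) for v in p[i]),tuple(int(v) for v in p[j]),col,1,cv2.LINE_AA)
def crop(im,roi,s): 
    x0,y0,x1,y1=roi; return cv2.resize(im[y0:y1,x0:x1],None,fx=s,fy=s,interpolation=cv2.INTER_CUBIC)
E
python3 - <<'E'
from h import *
f=lambda u,v:np.array([u/6+310-.5,v/6+170-.5])
sc=[atz("top",f(*p),0.012) for p in((182,110),(378,157),(158,212),(356,255))]
print("screws",np.array(sc)); m=np.mean(sc,0); print("jig c",m)
dy=(sc[0]-sc[1]+sc[2]-sc[3]); dx=sc[0]-sc[2]+sc[1]-sc[3]
print("yaw from y",np.arctan2(-dy[0],dy[1]),"from x",np.arctan2(dx[1],dx[0]))
print("tabtop",atz("top",f(290,147),0.164))
g=lambda u,v:np.array([u/5+225-.5,v/5+160-.5])
for p in((130,60),(60,498)): print("rail end",atz("top",g(*p),0.135))
for p in((175,100),(110,485)): print("base",atz("top",g(*p),0.005))
E
```

```text
screws [[ 0.6073 -0.146   0.012 ]
 [ 0.5796 -0.2466  0.012 ]
 [ 0.5546 -0.1318  0.012 ]
 [ 0.5292 -0.233   0.012 ]]
jig c [ 0.5677 -0.1894  0.012 ]
yaw from y -0.2573642784754331 from x -0.262986004738585
tabtop [ 0.5683 -0.1893  0.164 ]
rail end [0.6445 0.1062 0.135 ]
rail end [0.4034 0.146  0.135 ]
base [0.6426 0.1053 0.005 ]
base [0.4045 0.1476 0.005 ]
```

```bash
cat > ov.py <<'E'
from h import *
def ov(tag,j=(0.568,-0.1894,-0.26),k=None,rail=(0.524,0.1261,0.986,-0.168),rois=None,blk=None,ims=None,s=5):
    for n in rois:
        roi=rois[n]; im=crop(ims[n],roi,s); o=roi[:2]
        d=lambda B,p,c:drawbox(im,n,B,*p,c,o,s)
        d(box(.064,.124,0,.012),j,(0,255,0))
        if k: d(box(.014,.028,k[3]+.112,k[3]+.152),k[:3],(255,255,0)); d(box(.02,.008,k[3],k[3]+.1,0,.036),k[:3],(255,0,255)); d(box(.02,.008,k[3],k[3]+.1,0,-.036),k[:3],(255,0,255))
        d(box(.03,.028,.012,.102),j,(0,255,255))
        a=np.array([rail[0],rail[1],.135]);u=np.array([rail[2],rail[3],0]);u/=np.linalg.norm(u);w=np.array([u[1],-u[0],0])
        for off in(w*.006,-w*.006,np.array([0,0,.006])):
            p=(proj(n,np.array([a-u*.12+off,a+u*.12+off]))+.5-np.array(o))*s
            cv2.line(im,tuple(int(v) for v in p[0]),tuple(int(v) for v in p[1]),(0,128,255),1,cv2.LINE_AA)
        cv2.imwrite(f"pics/{tag}_{n}.png",im)
E
python3 - <<'E'
from ov import *
ims={n:cv2.imread(f"pics/{n}0.png") for n in("side","top")}
ov("o1",k=(0.568,-0.1894,-0.26,0.012),ims=ims,rois=dict(side=(250,160,410,280),top=(230,165,385,270)))
E
```

```text
(no output)
```

View pics/o1_side.png

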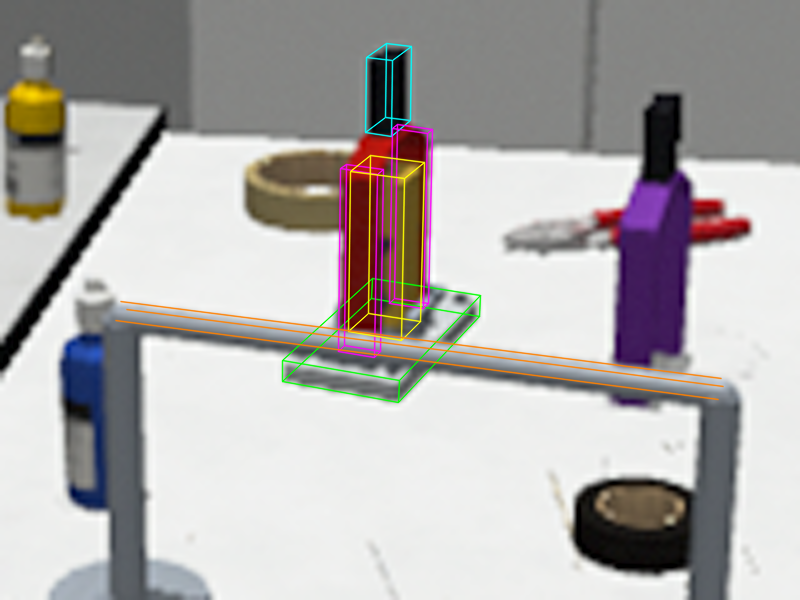

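View pics/o1_top.png

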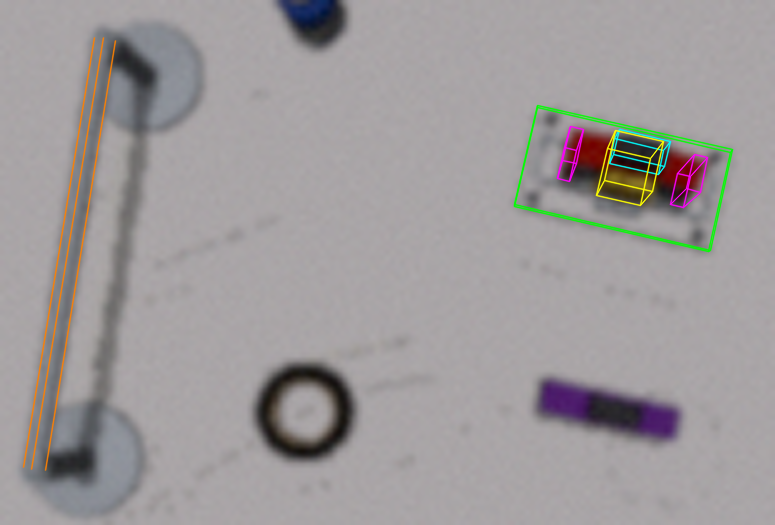

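Jig and keeper fit in both views. The rail overlay sits slightly off in the side view, so I refine it numerically.

```bash
python3 - <<'E'
from h import *
from scipy.optimize import least_squares
ims={n:cv2.cvtColor(cv2.imread(f"pics/{n}0.png"),cv2.COLOR_BGR2LAB).astype(float) for n in("side","top")}
a=np.array([.524,.1261,.135]);u=np.array([.986,-.168,0]);u/=np.linalg.norm(u)
obs=[]
for n in("side","top"):
    for t in np.linspace(-.1,.1,11):
        p0,p1=proj(n,np.array([a+u*t,a+u*(t+.001)])); d=(p1-p0)/np.linalg.norm(p1-p0); nn=np.array([-d[1],d[0]])
        s=np.arange(-9,9.01,.25); pts=(p0+s[:,None]*nn).astype(np.float32)
        L=cv2.remap(ims[n][:,:,0].astype(np.float32),pts[:,0],pts[:,1],cv2.INTER_LINEAR).ravel()
        if n=="side" or n=="top":
            bg=np.percentile(L,85); w=np.clip(bg-6-L,0,None)
            # restrict to region within 5px
            m=abs(s)<(5 if n=="side" else 3.5); e=L<(bg+L[m].min())/2; ss=s[m&e]
            print(n,round(t,2),ss.min(),ss.max(),round(bg),round(L[m].min()), p0.round(1))
E
```

```text
side -0.1 -3.0 4.75 240 86 [383.  236.7]
side -0.08 -4.0 4.75 231 33 [372.4 235.3]
side -0.06 -3.0 0.25 243 91 [362. 234.]
side -0.04 -3.0 0.0 241 87 [351.7 232.7]
side -0.02 -3.25 0.25 240 102 [341.6 231.3]
side 0.0 -3.0 4.75 174 92 [331.5 230. ]
side 0.02 -3.5 4.75 188 44 [321.6 228.7]
side 0.04 -3.5 0.0 243 82 [311.8 227.5]
side 0.06 -3.25 0.5 243 101 [302.1 226.2]
side 0.08 -3.25 0.25 243 92 [292.5 225. ]
side 0.1 -3.25 0.0 242 86 [283.  223.7]
top -0.1 -1.75 3.25 173 116 [237.6 250.9]
top -0.08 -2.0 2.5 174 121 [238.8 243.6]
top -0.06 -2.25 2.5 174 121 [240.  236.3]
top -0.04 -2.0 2.25 173 124 [241.2 229.1]
top -0.02 -2.25 2.5 174 126 [242.4 221.9]
top 0.0 -2.0 2.5 174 121 [243.6 214.7]
top 0.02 -2.25 2.5 174 119 [244.8 207.6]
top 0.04 -2.25 2.25 174 120 [245.9 200.4]
top 0.06 -2.25 2.25 174 124 [247.1 193.4]
top 0.08 -2.25 3.25 174 117 [248.3 186.3]
top 0.1 -1.75 3.25 173 115 [249.4 179.3]
```

```bash
python3 - <<'E'
from h import *
s=cv2.imread("pics/side0.png"); t=cv2.imread("pics/top0.png")
a=crop(s,(260,215,410,310),5); b=crop(t,(230,165,275,270),5)
cv2.imwrite("pics/r1.png",a); cv2.imwrite("pics/r2.png",b)
E
```

```text
(no output)
```

View pics/r1.png

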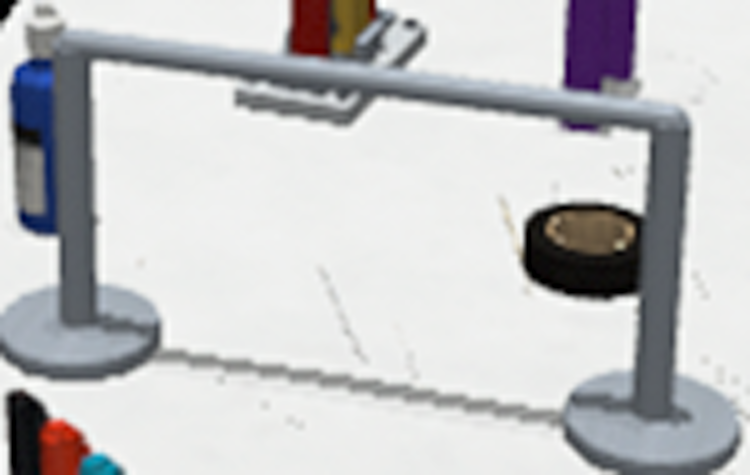

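View pics/r2.png

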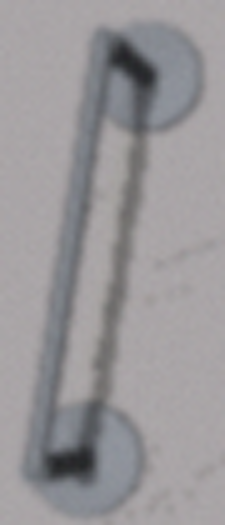

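Rail matches within about 1 mm: mid (0.524, 0.126), bar direction −0.169 rad. I write a small helper that gives the shift and turn to a target pose in tool axes, and check how far away the purple one is.

```bash
cat > go.py <<'E'
from h import *
from scipy.spatial.transform import Rotation as Ro
def Rt(yaw,lean=0.0):
    # tool for gripping a thing of given yaw across its x: tool y=thing x, z down; lean about thing's x axis
    t=Rz(yaw)@Ro.from_rotvec([lean,0,0]).as_matrix()
    return t@np.array([[0,1,0],[1,0,0],[0,0,-1.]])
def delta(p,R):
    o=manip.get_obs(); R0=np.array(o["ee_rot"]); p0=np.array(o["eef_pos"])
    print("t",o["clock"],"p",p0,"F",np.array(o["contact_force"]),"op",round(o["opening"],4))
    print("shift",R0.T@(np.array(p)-p0),"turn",Ro.from_matrix(R0.T@R).as_rotvec())
E
python3 - <<'E'
from go import *
print(Rt(-.26)); delta([.568,-.189,.235],Rt(-.26))
print("purple",atz("top",(310+258/6-.5,170+463/6-.5),.152))
E
```

```text
[[ 0.2571  0.9664  0.    ]
 [ 0.9664 -0.2571  0.    ]
 [ 0.      0.     -1.    ]]
t 0.1 p [ 0.2258 -0.528   0.2044] F [-0.2314  0.6846  0.1898] op 0.0939
shift [ 0.4479 -0.1773 -0.0301] turn [-0.0018 -0.0012 -0.907 ]
purple [ 0.4277 -0.1702  0.152 ]
```

```bash
python3 -m inch '[{"jaw":1,"x":0.037,"y":-0.0148,"z":-0.0025,"wz":-0.076},{"jaw":1,"x":0.074,"y":-0.0296,"z":-0.005,"wz":-0.152},{"jaw":1,"x":0.111,"y":-0.044,"z":-0.0075,"wz":-0.227},{"jaw":1,"x":0.149,"y":-0.059,"z":-0.01,"wz":-0.302},{"jaw":1,"x":0.186,"y":-0.074,"z":-0.012,"wz":-0.378}]'; python3 - <<'E'
from go import *
delta([.568,-.189,.235],Rt(-.26))
E
```

```text
t 0.1 p [ 0.2258 -0.528   0.2044] F [-0.2314  0.6846  0.1898] op 0.0939
shift [ 0.4479 -0.1773 -0.0301] turn [-0.0018 -0.0012 -0.907 ]invalid input
```

```bash
python3 -m inch '[{"jaw":1.0,"x":0.037,"y":-0.0148,"z":-0.0025,"wx":0.0,"wy":0.0,"wz":-0.076},{"jaw":1.0,"x":0.074,"y":-0.0296,"z":-0.005,"wx":0.0,"wy":0.0,"wz":-0.152},{"jaw":1.0,"x":0.111,"y":-0.044,"z":-0.0075,"wx":0.0,"wy":0.0,"wz":-0.227},{"jaw":1.0,"x":0.149,"y":-0.059,"z":-0.01,"wx":0.0,"wy":0.0,"wz":-0.302},{"jaw":1.0,"x":0.186,"y":-0.074,"z":-0.012,"wx":0.0,"wy":0.0,"wz":-0.378}]'; python3 - <<'E'
from go import *
delta([.568,-.189,.235],Rt(-.26))
E
```

```text
clock: 0.52
eef_pos: [0.3685, -0.3852, 0.2163]
ee_rot: [[0.708, 0.707, -0.001], [0.707, -0.708, 0.003], [0.001, -0.002, -1.0]]
contact_force: [0.6, -0.7, 0.3]
opening: 0.0938
t 0.5167 p [ 0.3685 -0.3852  0.2163] F [ 0.629  -0.7312  0.3075] op 0.0938
shift [ 0.2799  0.0021 -0.0183] turn [-0.002  -0.0019 -0.526 ]
```

Every row needs all seven keys. Continuing.

```bash
python3 -m inch '[{"jaw":1.0,"x":0.04,"y":0.0,"z":-0.004,"wx":0.0,"wy":0.0,"wz":-0.08},{"jaw":1.0,"x":0.08,"y":0.0,"z":-0.008,"wx":0.0,"wy":0.0,"wz":-0.16},{"jaw":1.0,"x":0.12,"y":0.001,"z":-0.012,"wx":0.0,"wy":0.0,"wz":-0.24},{"jaw":1.0,"x":0.16,"y":0.001,"z":-0.015,"wx":0.0,"wy":0.0,"wz":-0.32},{"jaw":1.0,"x":0.2,"y":0.001,"z":-0.018,"wx":0.0,"wy":0.0,"wz":-0.4}]'; python3 - <<'E'
from go import *
delta([.568,-.189,.235],Rt(-.26))
E
```

```text
clock: 0.93
eef_pos: [0.5116, -0.2428, 0.2344]
ee_rot: [[0.373, 0.928, -0.001], [0.928, -0.373, 0.003], [0.002, -0.002, -1.0]]
contact_force: [0.1, -0.7, 1.1]
opening: 0.0943
t 0.9333 p [ 0.5116 -0.2428  0.2344] F [ 0.0882 -0.6647  1.0535] op 0.0943
shift [ 0.071   0.0323 -0.0005] turn [-0.0021 -0.0023 -0.122 ]
```

```bash
python3 -m inch '[{"jaw":1.0,"x":0.037,"y":0.017,"z":0.0,"wx":0.0,"wy":0.0,"wz":-0.07},{"jaw":1.0,"x":0.071,"y":0.0323,"z":0.0,"wx":-0.002,"wy":-0.002,"wz":-0.122},{"jaw":1.0,"x":0.071,"y":0.0323,"z":0.0,"wx":-0.002,"wy":-0.002,"wz":-0.122},{"jaw":1.0,"x":0.071,"y":0.0323,"z":0.0,"wx":-0.002,"wy":-0.002,"wz":-0.122}]'; python3 - <<'E'
from go import *
delta([.568,-.189,.132],Rt(-.26))
for n in("side","top"):
    im=grab_frame(n)[:,:,::-1]; cv2.imwrite(f"pics/{n}1.png",im)
cv2.imwrite("pics/c4.png",crop(cv2.imread("pics/side1.png"),(280,120,400,240),5))
E
```

```text
clock: 1.27
eef_pos: [0.5686, -0.1871, 0.2336]
ee_rot: [[0.254, 0.967, -0.002], [0.967, -0.254, 0.001], [0.0, -0.002, -1.0]]
contact_force: [-0.1, -0.7, -1.1]
opening: 0.094
t 1.2667 p [ 0.5686 -0.1871  0.2336] F [-0.0573 -0.7394 -1.1145] op 0.094
shift [-0.002   0.0001  0.1016] turn [-0.0017 -0.0003  0.0036]
```

View pics/c4.png

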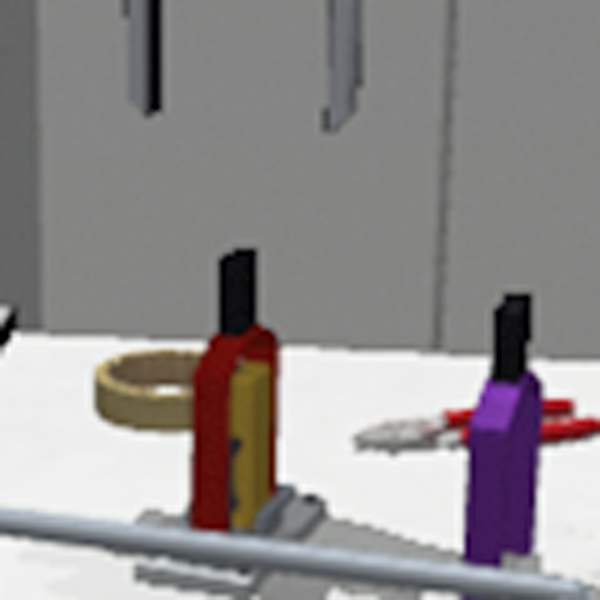

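The open fingers (crop columns 145 and 340) straddle the tab (column 238). Descending.

```bash
python3 -m inch '[{"jaw":1.0,"x":-0.002,"y":0.0,"z":0.035,"wx":-0.002,"wy":0.0,"wz":0.004},{"jaw":1.0,"x":-0.002,"y":0.0,"z":0.07,"wx":-0.002,"wy":0.0,"wz":0.004},{"jaw":1.0,"x":-0.002,"y":0.0,"z":0.09,"wx":-0.002,"wy":0.0,"wz":0.004},{"jaw":1.0,"x":-0.002,"y":0.0,"z":0.101,"wx":-0.002,"wy":0.0,"wz":0.004},{"jaw":1.0,"x":-0.002,"y":0.0,"z":0.101,"wx":-0.002,"wy":0.0,"wz":0.004}]'; python3 - <<'E'
from go import *
delta([.568,-.189,.132],Rt(-.26))
im=grab_frame("side")[:,:,::-1]; cv2.imwrite("pics/c5.png",crop(im,(280,140,400,240),5))
E
```

```text
clock: 1.78
eef_pos: [0.5634, -0.1916, 0.1295]
ee_rot: [[0.264, 0.965, -0.006], [0.965, -0.264, 0.003], [0.001, -0.006, -1.0]]
contact_force: [-1.2, -0.1, -0.8]
opening: 0.0939
t 1.7833 p [ 0.5634 -0.1916  0.1295] F [-1.2118 -0.1401 -0.8275] op 0.0939
shift [ 0.0037  0.0038 -0.0025] turn [-0.0063 -0.001  -0.0072]
```

View pics/c5.png

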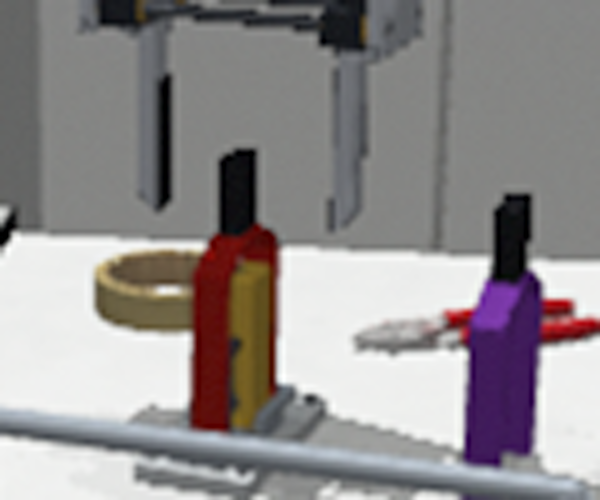

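```bash
python3 -m inch '[{"jaw":1.0,"x":0.0037,"y":0.0038,"z":-0.0025,"wx":-0.006,"wy":0.0,"wz":-0.007},{"jaw":1.0,"x":0.0037,"y":0.0038,"z":-0.0025,"wx":-0.006,"wy":0.0,"wz":-0.007}]'; python3 - <<'E'
from go import *
delta([.568,-.189,.132],Rt(-.26))
E
```

```text
clock: 2.0
eef_pos: [0.5717, -0.1906, 0.1372]
ee_rot: [[0.257, 0.966, 0.009], [0.966, -0.257, -0.003], [-0.001, 0.009, -1.0]]
contact_force: [1.0, -1.0, 0.9]
opening: 0.094
t 2.0 p [ 0.5717 -0.1906  0.1372] F [ 1.0136 -1.0324  0.9146] op 0.094
shift [ 0.0006 -0.004   0.0051] turn [ 0.009   0.0005 -0.    ]
```

```bash
python3 -m inch '[{"jaw":1.0,"x":0.0,"y":-0.004,"z":0.005,"wx":0.009,"wy":0.0,"wz":0.0},{"jaw":1.0,"x":0.0,"y":-0.004,"z":0.005,"wx":0.009,"wy":0.0,"wz":0.0},{"jaw":1.0,"x":0.0,"y":-0.004,"z":0.005,"wx":0.009,"wy":0.0,"wz":0.0},{"jaw":1.0,"x":0.0,"y":-0.004,"z":0.005,"wx":0.009,"wy":0.0,"wz":0.0},{"jaw":1.0,"x":0.0,"y":-0.004,"z":0.005,"wx":0.009,"wy":0.0,"wz":0.0}]'; python3 - <<'E'
from go import *
delta([.568,-.189,.132],Rt(-.26))
E
```

```text
clock: 2.42
eef_pos: [0.568, -0.1895, 0.1323]
ee_rot: [[0.257, 0.966, 0.0], [0.966, -0.257, -0.001], [-0.001, 0.0, -1.0]]
contact_force: [0.0, 0.2, 0.3]
opening: 0.094
t 2.4167 p [ 0.568  -0.1895  0.1323] F [0.0464 0.1818 0.3023] op 0.094
shift [ 0.0005 -0.0001  0.0003] turn [0.0003 0.0006 0.0001]
```

Settled exactly on target. Close on the tab.

```bash
for i in 1 2; do python3 -m inch '[{"jaw":0.0,"x":0.0,"y":0.0,"z":0.0,"wx":0.0,"wy":0.0,"wz":0.0},{"jaw":0.0,"x":0.0,"y":0.0,"z":0.0,"wx":0.0,"wy":0.0,"wz":0.0},{"jaw":0.0,"x":0.0,"y":0.0,"z":0.0,"wx":0.0,"wy":0.0,"wz":0.0},{"jaw":0.0,"x":0.0,"y":0.0,"z":0.0,"wx":0.0,"wy":0.0,"wz":0.0}]'; done
```

```text
clock: 2.75
eef_pos: [0.568, -0.1895, 0.1323]
ee_rot: [[0.257, 0.966, 0.0], [0.966, -0.257, -0.001], [-0.001, 0.0, -1.0]]
contact_force: [0.7, -0.7, 0.4]
opening: 0.0708
clock: 3.08
eef_pos: [0.568, -0.1895, 0.1323]
ee_rot: [[0.257, 0.966, 0.0], [0.966, -0.257, -0.001], [-0.001, 0.0, -1.0]]
contact_force: [0.9, 0.2, -0.0]
opening: 0.0439
```

```bash
python3 -m inch '[{"jaw":0.0,"x":0.0,"y":0.0,"z":0.0,"wx":0.0,"wy":0.0,"wz":0.0},{"jaw":0.0,"x":0.0,"y":0.0,"z":0.0,"wx":0.0,"wy":0.0,"wz":0.0},{"jaw":0.0,"x":0.0,"y":0.0,"z":0.0,"wx":0.0,"wy":0.0,"wz":0.0},{"jaw":0.0,"x":0.0,"y":0.0,"z":0.0,"wx":0.0,"wy":0.0,"wz":0.0},{"jaw":0.0,"x":0.0,"y":0.0,"z":0.0,"wx":0.0,"wy":0.0,"wz":0.0}]';python3 -m inch '[{"jaw":0.0,"x":0.0,"y":0.0,"z":0.0,"wx":0.0,"wy":0.0,"wz":0.0},{"jaw":0.0,"x":0.0,"y":0.0,"z":0.0,"wx":0.0,"wy":0.0,"wz":0.0}]'
```

```text
clock: 3.5
eef_pos: [0.568, -0.1895, 0.1323]
ee_rot: [[0.257, 0.966, 0.0], [0.966, -0.257, -0.001], [-0.001, 0.0, -1.0]]
contact_force: [0.6, 0.2, -0.8]
opening: 0.0137
clock: 3.67
eef_pos: [0.568, -0.1895, 0.1323]
ee_rot: [[0.257, 0.966, 0.0], [0.966, -0.257, -0.001], [-0.001, 0.0, -1.0]]
contact_force: [-0.6, 0.5, 1.5]
opening: 0.0138
```

Gripped (opening 13.8 mm, and the tab is 14). Lift straight up, slowly at first.

```bash
python3 -m inch '[{"jaw":0.0,"x":0.0,"y":0.0,"z":-0.01,"wx":0.0,"wy":0.0,"wz":0.0},{"jaw":0.0,"x":0.0,"y":0.0,"z":-0.025,"wx":0.0,"wy":0.0,"wz":0.0},{"jaw":0.0,"x":0.0,"y":0.0,"z":-0.045,"wx":0.0,"wy":0.0,"wz":0.0},{"jaw":0.0,"x":0.0,"y":0.0,"z":-0.065,"wx":0.0,"wy":0.0,"wz":0.0},{"jaw":0.0,"x":0.0,"y":0.0,"z":-0.085,"wx":0.0,"wy":0.0,"wz":0.0}]'; python3 - <<'E'
from go import *
delta([.568,-.1895,.290],Rt(-.26))
im=grab_frame("side")[:,:,::-1]; cv2.imwrite("pics/c6.png",crop(im,(270,120,400,240),5))
E
```

```text
clock: 4.08
eef_pos: [0.5675, -0.1892, 0.2183]
ee_rot: [[0.257, 0.966, -0.001], [0.966, -0.257, -0.0], [-0.0, -0.001, -1.0]]
contact_force: [-0.4, -0.5, -2.3]
opening: 0.0137
t 4.0833 p [ 0.5675 -0.1892  0.2183] F [-0.4173 -0.5106 -2.336 ] op 0.0137
shift [-0.0002  0.0005 -0.0717] turn [-0.0011  0.0003  0.0001]
```

View pics/c6.png

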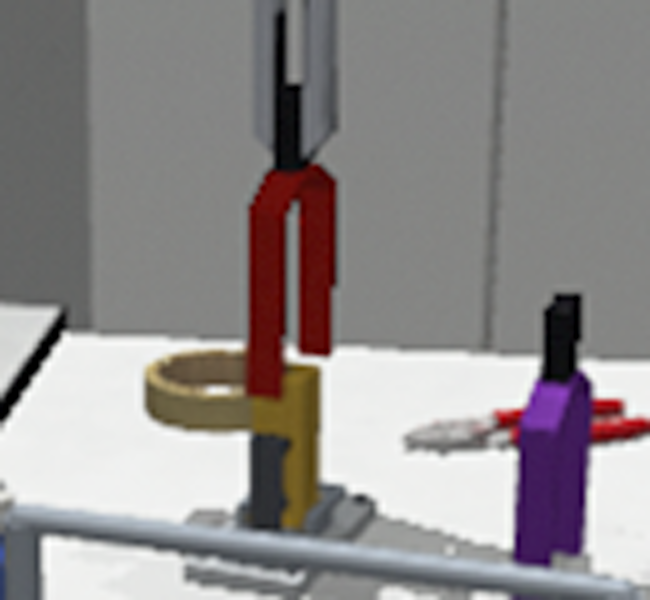

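The keeper came up straight (feet around crop row 390, block still seated). Continue up.

```bash
python3 -m inch '[{"jaw":0.0,"x":0.0,"y":0.0,"z":-0.025,"wx":0.0,"wy":0.0,"wz":0.0},{"jaw":0.0,"x":0.0,"y":0.0,"z":-0.05,"wx":0.0,"wy":0.0,"wz":0.0},{"jaw":0.0,"x":0.0,"y":0.0,"z":-0.072,"wx":0.0,"wy":0.0,"wz":0.0},{"jaw":0.0,"x":0.0,"y":0.0,"z":-0.077,"wx":0.0,"wy":0.0,"wz":0.0},{"jaw":0.0,"x":0.0,"y":0.0,"z":-0.077,"wx":0.0,"wy":0.0,"wz":0.0}]'; python3 - <<'E'
from go import *
delta([.524,.1261,.295],Rt(-.169))
E
```

```text
clock: 4.55
eef_pos: [0.5705, -0.1906, 0.3027]
ee_rot: [[0.257, 0.966, 0.011], [0.966, -0.257, -0.006], [-0.003, 0.012, -1.0]]
contact_force: [-0.8, 0.1, -2.2]
opening: 0.0136
t 4.55 p [ 0.5705 -0.1906  0.3027] F [-0.8178  0.1146 -2.2429] op 0.0136
shift [ 0.2941 -0.1263  0.0053] turn [ 0.0116  0.0035 -0.0907]
```

```bash
python3 -m inch '[{"jaw":0.0,"x":0.02,"y":-0.009,"z":0.002,"wx":0.01,"wy":0.0,"wz":-0.008},{"jaw":0.0,"x":0.048,"y":-0.021,"z":0.005,"wx":0.01,"wy":0.003,"wz":-0.018},{"jaw":0.0,"x":0.078,"y":-0.034,"z":0.005,"wx":0.01,"wy":0.003,"wz":-0.028},{"jaw":0.0,"x":0.108,"y":-0.047,"z":0.005,"wx":0.01,"wy":0.003,"wz":-0.038},{"jaw":0.0,"x":0.138,"y":-0.06,"z":0.005,"wx":0.01,"wy":0.003,"wz":-0.048}]'; python3 - <<'E'
from go import *
delta([.524,.1261,.295],Rt(-.169))
E
```

```text
clock: 4.97
eef_pos: [0.5461, -0.0403, 0.2934]
ee_rot: [[0.21, 0.978, -0.004], [0.978, -0.21, 0.001], [-0.0, -0.004, -1.0]]
contact_force: [0.4, 1.4, -1.9]
opening: 0.0139
t 4.9667 p [ 0.5461 -0.0403  0.2934] F [ 0.3692  1.3738 -1.9477] op 0.0139
shift [ 0.1581 -0.0567 -0.0015] turn [-0.0036  0.     -0.0431]
```

```bash
python3 -m inch '[{"jaw":0.0,"x":0.035,"y":-0.012,"z":-0.001,"wx":-0.002,"wy":0.0,"wz":-0.01},{"jaw":0.0,"x":0.07,"y":-0.025,"z":-0.001,"wx":-0.003,"wy":0.0,"wz":-0.02},{"jaw":0.0,"x":0.105,"y":-0.038,"z":-0.001,"wx":-0.003,"wy":0.0,"wz":-0.03},{"jaw":0.0,"x":0.135,"y":-0.049,"z":-0.001,"wx":-0.003,"wy":0.0,"wz":-0.04},{"jaw":0.0,"x":0.155,"y":-0.056,"z":-0.001,"wx":-0.003,"wy":0.0,"wz":-0.043}]'; python3 -m inch '[{"jaw":0.0,"x":0.0,"y":0.0,"z":0.0,"wx":0.0,"wy":0.0,"wz":0.0}]'; python3 - <<'E'
from go import *
delta([.524,.1261,.295],Rt(-.169))
E
```

```text
clock: 5.38
eef_pos: [0.5216, 0.1259, 0.2916]
ee_rot: [[0.165, 0.986, -0.006], [0.986, -0.165, 0.001], [-0.0, -0.006, -1.0]]
contact_force: [-0.1, -0.5, -2.2]
opening: 0.014
clock: 5.47
eef_pos: [0.5197, 0.1296, 0.2895]
ee_rot: [[0.161, 0.987, -0.009], [0.987, -0.161, 0.002], [0.001, -0.01, -1.0]]
contact_force: [1.3, -0.8, -2.2]
opening: 0.0141
t 5.4667 p [0.5197 0.1296 0.2895] F [ 1.2903 -0.8095 -2.2206] op 0.0141
shift [-0.0027  0.0047 -0.0056] turn [-0.0095 -0.0008  0.0077]
```

```bash
python3 -m inch '[{"jaw":0.0,"x":-0.0027,"y":0.0047,"z":-0.0056,"wx":-0.0095,"wy":0.0,"wz":0.008},{"jaw":0.0,"x":-0.0027,"y":0.0047,"z":-0.0056,"wx":-0.0095,"wy":0.0,"wz":0.008},{"jaw":0.0,"x":-0.0027,"y":0.0047,"z":-0.0056,"wx":-0.0095,"wy":0.0,"wz":0.008},{"jaw":0.0,"x":-0.0027,"y":0.0047,"z":-0.0056,"wx":-0.0095,"wy":0.0,"wz":0.008},{"jaw":0.0,"x":-0.0027,"y":0.0047,"z":-0.0056,"wx":-0.0095,"wy":0.0,"wz":0.008}]'; python3 - <<'E'
from go import *
from ov import ov
delta([.524,.1261,.170],Rt(-.169))
ims={n:np.ascontiguousarray(grab_frame(n)[:,:,::-1]) for n in("side","top")}
p=np.array(manip.get_obs()["eef_pos"])
ov("o2",k=(p[0],p[1],-.169,p[2]-.12),ims=ims,rois=dict(side=(260,80,400,200+50),top=(220,150,350,270)))
E
```

```text
clock: 5.88
eef_pos: [0.5242, 0.1249, 0.2949]
ee_rot: [[0.17, 0.985, -0.0], [0.985, -0.17, 0.001], [0.001, -0.0, -1.0]]
contact_force: [0.4, -0.4, -1.0]
opening: 0.0139
t 5.8833 p [0.5242 0.1249 0.2949] F [ 0.3627 -0.3938 -0.9616] op 0.0139
shift [ 0.001  -0.0004  0.1249] turn [-0.0002 -0.0006 -0.0023]
```

View pics/o2_side.png

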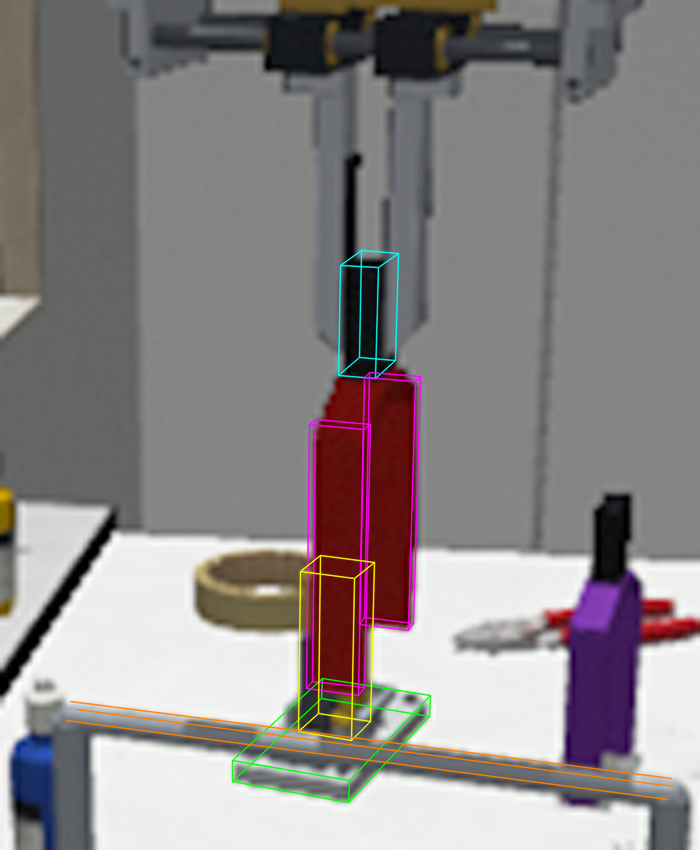

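View pics/o2_top.png

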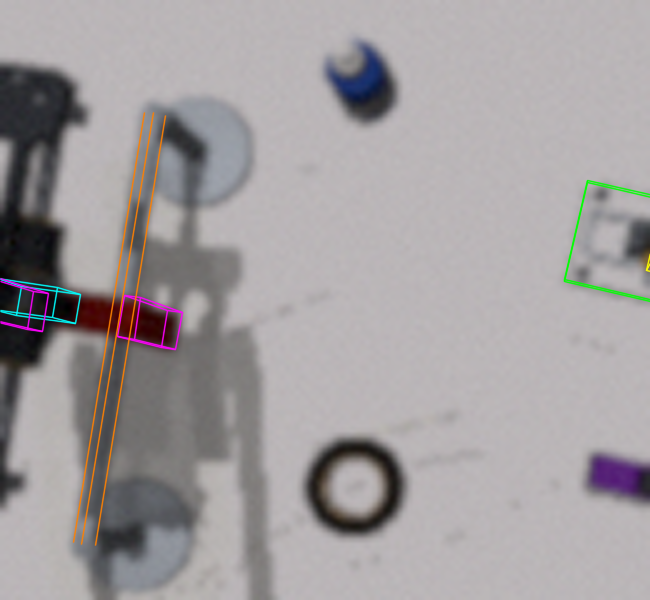

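The held keeper fits the model in both views, and its legs straddle the bar (crop column ~120 in top). Descend.

```bash
python3 -m inch '[{"jaw":0.0,"x":0.001,"y":0.0,"z":0.02,"wx":0.0,"wy":0.0,"wz":-0.002},{"jaw":0.0,"x":0.001,"y":0.0,"z":0.045,"wx":0.0,"wy":0.0,"wz":-0.002},{"jaw":0.0,"x":0.001,"y":0.0,"z":0.07,"wx":0.0,"wy":0.0,"wz":-0.002},{"jaw":0.0,"x":0.001,"y":0.0,"z":0.095,"wx":0.0,"wy":0.0,"wz":-0.002},{"jaw":0.0,"x":0.001,"y":0.0,"z":0.11,"wx":0.0,"wy":0.0,"wz":-0.002}]'; python3 - <<'E'
from go import *
delta([.524,.1261,.170],Rt(-.169))
E
```

```text
clock: 6.4
eef_pos: [0.5228, 0.1258, 0.1821]
ee_rot: [[0.169, 0.986, -0.004], [0.986, -0.169, 0.0], [-0.0, -0.004, -1.0]]
contact_force: [0.1, -0.2, -2.3]
opening: 0.0139
t 6.4 p [0.5228 0.1258 0.1821] F [ 0.0928 -0.2401 -2.3444] op 0.0139
shift [0.0005 0.0012 0.0121] turn [-0.0038  0.0003 -0.0005]
```

```bash
python3 -m inch '[{"jaw":0.0,"x":0.0005,"y":0.0012,"z":0.012,"wx":-0.004,"wy":0.0,"wz":0.0},{"jaw":0.0,"x":0.0005,"y":0.0012,"z":0.016,"wx":-0.004,"wy":0.0,"wz":0.0},{"jaw":0.0,"x":0.0005,"y":0.0012,"z":0.019,"wx":-0.004,"wy":0.0,"wz":0.0},{"jaw":0.0,"x":0.0005,"y":0.0012,"z":0.019,"wx":-0.004,"wy":0.0,"wz":0.0},{"jaw":0.0,"x":0.0005,"y":0.0012,"z":0.019,"wx":-0.004,"wy":0.0,"wz":0.0}]'; python3 - <<'E'
from go import *
delta([.524,.1261,.156],Rt(-.169))
ims={"side":np.ascontiguousarray(grab_frame("side")[:,:,::-1])}
cv2.imwrite("pics/c7.png",crop(ims["side"],(260,130,400,270),5))
E
```

```text
clock: 6.82
eef_pos: [0.5249, 0.126, 0.1643]
ee_rot: [[0.169, 0.986, 0.002], [0.986, -0.169, -0.0], [0.0, 0.002, -1.0]]
contact_force: [0.8, -0.6, -1.4]
opening: 0.0134
t 6.8167 p [0.5249 0.126  0.1643] F [ 0.7889 -0.5654 -1.4161] op 0.0134
shift [-0.0001 -0.0009  0.0082] turn [ 0.0022 -0.0002 -0.0007]
```

View pics/c7.png

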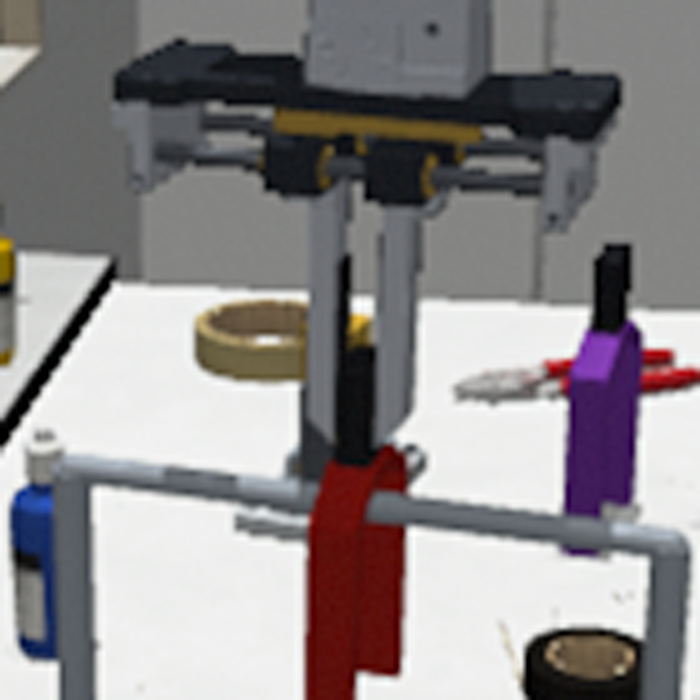

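The keeper is astride the bar, arch just above it (crop about (370,495)). Lower the last ~7–8 mm while watching the force.

```bash
python3 -m inch '[{"jaw":0.0,"x":0.0,"y":-0.001,"z":0.003,"wx":0.002,"wy":0.0,"wz":0.0},{"jaw":0.0,"x":0.0,"y":-0.001,"z":0.0055,"wx":0.002,"wy":0.0,"wz":0.0},{"jaw":0.0,"x":0.0,"y":-0.001,"z":0.0065,"wx":0.002,"wy":0.0,"wz":0.0},{"jaw":0.0,"x":0.0,"y":-0.001,"z":0.0065,"wx":0.002,"wy":0.0,"wz":0.0},{"jaw":0.0,"x":0.0,"y":-0.001,"z":0.0065,"wx":0.002,"wy":0.0,"wz":0.0}]'; python3 - <<'E'
from go import *
delta([.524,.1261,.156],Rt(-.169))
E
```

```text
clock: 7.28
eef_pos: [0.524, 0.1263, 0.1579]
ee_rot: [[0.169, 0.986, 0.001], [0.986, -0.169, 0.0], [0.0, 0.001, -1.0]]
contact_force: [-0.3, 0.2, -1.9]
opening: 0.0139
t 7.2833 p [0.524  0.1263 0.1579] F [-0.3372  0.2014 -1.8911] op 0.0139
shift [-0.0002  0.      0.0019] turn [ 0.0005 -0.0003 -0.0005]
```

```bash
python3 -m inch '[{"jaw":0.0,"x":0.0,"y":0.0,"z":0.0015,"wx":0.0,"wy":0.0,"wz":0.0},{"jaw":0.0,"x":0.0,"y":0.0,"z":0.0025,"wx":0.0,"wy":0.0,"wz":0.0},{"jaw":0.0,"x":0.0,"y":0.0,"z":0.0025,"wx":0.0,"wy":0.0,"wz":0.0}]'
```

```text
clock: 7.53
eef_pos: [0.5243, 0.1263, 0.1571]
ee_rot: [[0.169, 0.986, 0.001], [0.986, -0.169, 0.0], [0.0, 0.001, -1.0]]
contact_force: [-2.5, -0.5, 5.5]
opening: 0.0139
```

Contact at 0.157 as predicted. Open while holding the height.

```bash
python3 -m inch '[{"jaw":0.0,"x":0.0,"y":0.0,"z":0.0,"wx":0.0,"wy":0.0,"wz":0.0},{"jaw":0.3,"x":0.0,"y":0.0,"z":0.0,"wx":0.0,"wy":0.0,"wz":0.0},{"jaw":0.5,"x":0.0,"y":0.0,"z":0.0,"wx":0.0,"wy":0.0,"wz":0.0},{"jaw":0.5,"x":0.0,"y":0.0,"z":0.0,"wx":0.0,"wy":0.0,"wz":0.0},{"jaw":0.5,"x":0.0,"y":0.0,"z":0.0,"wx":0.0,"wy":0.0,"wz":0.0}]'; python3 -m inch '[{"jaw":0.5,"x":0.0,"y":0.0,"z":0.0,"wx":0.0,"wy":0.0,"wz":0.0},{"jaw":0.5,"x":0.0,"y":0.0,"z":0.0,"wx":0.0,"wy":0.0,"wz":0.0}]';python3 - <<'E'
from go import *
ims={"side":np.ascontiguousarray(grab_frame("side")[:,:,::-1])}
cv2.imwrite("pics/c8.png",crop(ims["side"],(260,130,400,270),5))
delta([.524,.1261,.26],Rt(-.169))
E
```

```text
clock: 7.95
eef_pos: [0.5244, 0.1263, 0.157]
ee_rot: [[0.169, 0.986, 0.001], [0.986, -0.169, 0.0], [0.0, 0.001, -1.0]]
contact_force: [-0.5, 0.4, 0.1]
opening: 0.0375
clock: 8.12
eef_pos: [0.5243, 0.1263, 0.1568]
ee_rot: [[0.169, 0.986, 0.001], [0.986, -0.169, 0.0], [0.0, 0.001, -1.0]]
contact_force: [0.2, 0.7, -0.4]
opening: 0.047
t 8.1667 p [0.5244 0.1263 0.1569] F [-0.0726  0.487  -0.4847] op 0.0468
shift [-0.0002 -0.0002 -0.1031] turn [ 0.0013 -0.0004 -0.0005]
```

View pics/c8.png

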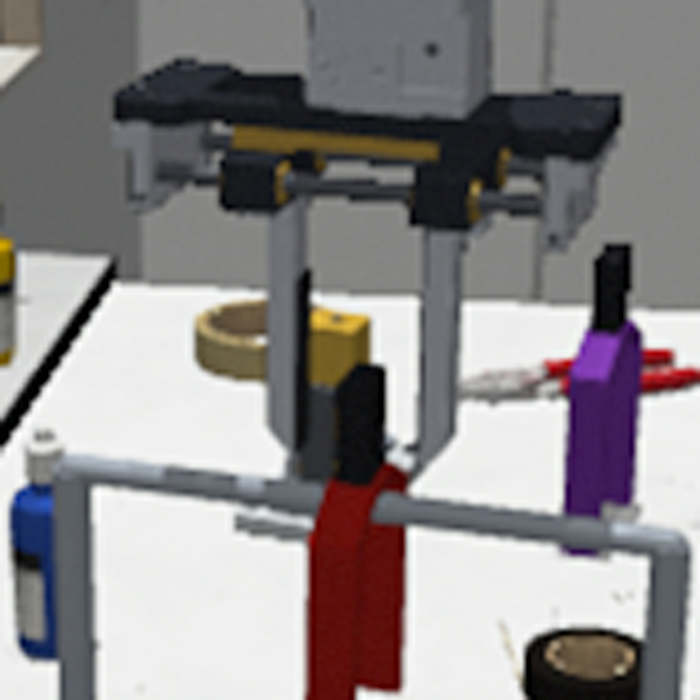

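The keeper hangs astride the bar, let go. Retreat up and go over the block.

```bash
python3 -m inch '[{"jaw":0.5,"x":0.0,"y":0.0,"z":-0.02,"wx":0.0,"wy":0.0,"wz":0.0},{"jaw":0.5,"x":0.0,"y":0.0,"z":-0.045,"wx":0.0,"wy":0.0,"wz":0.0},{"jaw":0.6,"x":0.0,"y":0.0,"z":-0.07,"wx":0.0,"wy":0.0,"wz":0.0},{"jaw":0.6,"x":-0.02,"y":0.008,"z":-0.09,"wx":0.0,"wy":0.0,"wz":0.01},{"jaw":0.6,"x":-0.05,"y":0.02,"z":-0.09,"wx":0.0,"wy":0.0,"wz":0.02}]'; python3 - <<'E'
from go import *
ims={"side":np.ascontiguousarray(grab_frame("side")[:,:,::-1])}
cv2.imwrite("pics/c9.png",crop(ims["side"],(260,130,400,270),5))
delta([.568,-.1892,.2],Rt(-.26))
E
```

```text
clock: 8.58
eef_pos: [0.5383, 0.0752, 0.2525]
ee_rot: [[0.184, 0.983, 0.011], [0.983, -0.184, 0.001], [0.003, 0.011, -1.0]]
contact_force: [0.6, -0.7, 0.2]
opening: 0.056
t 8.6333 p [0.5389 0.0681 0.2503] F [ 0.5473 -3.2293 -0.5176] op 0.0565
shift [-0.2469  0.0771  0.0519] turn [0.01   0.0029 0.0681]
```

View pics/c9.png

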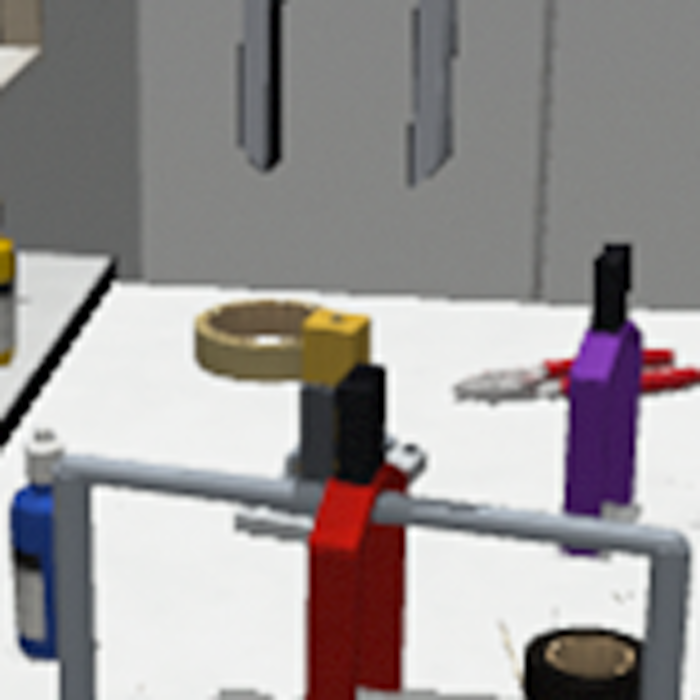

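The keeper still hangs unmoved on the rail. Move to over the block.

```bash
python3 -m inch '[{"jaw":0.6,"x":-0.037,"y":0.0115,"z":0.004,"wx":0.01,"wy":0.003,"wz":0.01},{"jaw":0.6,"x":-0.074,"y":0.023,"z":0.01,"wx":0.01,"wy":0.003,"wz":0.02},{"jaw":0.6,"x":-0.111,"y":0.0345,"z":0.02,"wx":0.01,"wy":0.003,"wz":0.03},{"jaw":0.6,"x":-0.148,"y":0.046,"z":0.03,"wx":0.01,"wy":0.003,"wz":0.04},{"jaw":0.6,"x":-0.185,"y":0.058,"z":0.04,"wx":0.01,"wy":0.003,"wz":0.05}]'; python3 - <<'E'
from go import *
delta([.568,-.1892,.2],Rt(-.26))
E
```

```text
clock: 9.05
eef_pos: [0.5607, -0.1265, 0.2109]
ee_rot: [[0.24, 0.971, -0.0], [0.971, -0.24, 0.0], [0.0, -0.0, -1.0]]
contact_force: [-0.1, -0.3, -1.1]
opening: 0.0561
t 9.05 p [ 0.5607 -0.1265  0.2109] F [-0.1029 -0.254  -1.1499] op 0.0561
shift [-0.0591  0.0222  0.0109] turn [-0.0001 -0.0001  0.0175]
```

```bash
python3 -m inch '[{"jaw":0.6,"x":-0.035,"y":0.013,"z":0.011,"wx":0.0,"wy":0.0,"wz":0.01},{"jaw":0.6,"x":-0.0591,"y":0.0222,"z":0.02,"wx":0.0,"wy":0.0,"wz":0.0175},{"jaw":0.6,"x":-0.0591,"y":0.0222,"z":0.04,"wx":0.0,"wy":0.0,"wz":0.0175},{"jaw":0.6,"x":-0.0591,"y":0.0222,"z":0.06,"wx":0.0,"wy":0.0,"wz":0.0175},{"jaw":0.6,"x":-0.0591,"y":0.0222,"z":0.07,"wx":0.0,"wy":0.0,"wz":0.0175}]'; python3 - <<'E'
from go import *
delta([.568,-.1892,.070],Rt(-.26))
ims={n:np.ascontiguousarray(grab_frame(n)[:,:,::-1]) for n in("side","top")}
cv2.imwrite("pics/c10.png",np.hstack([crop(ims["side"],(280,130,360,230),5),crop(ims["top"],(320,150,400,250),5)]))
E
```

```text
clock: 9.47
eef_pos: [0.5662, -0.1892, 0.1377]
ee_rot: [[0.259, 0.966, -0.004], [0.966, -0.259, 0.002], [0.001, -0.005, -1.0]]
contact_force: [-0.5, 0.6, -0.5]
opening: 0.0565
t 9.4667 p [ 0.5662 -0.1892  0.1377] F [-0.4978  0.6331 -0.4744] op 0.0565
shift [0.0004 0.0021 0.0677] turn [-0.0049 -0.0011 -0.0017]
```

View pics/c10.png

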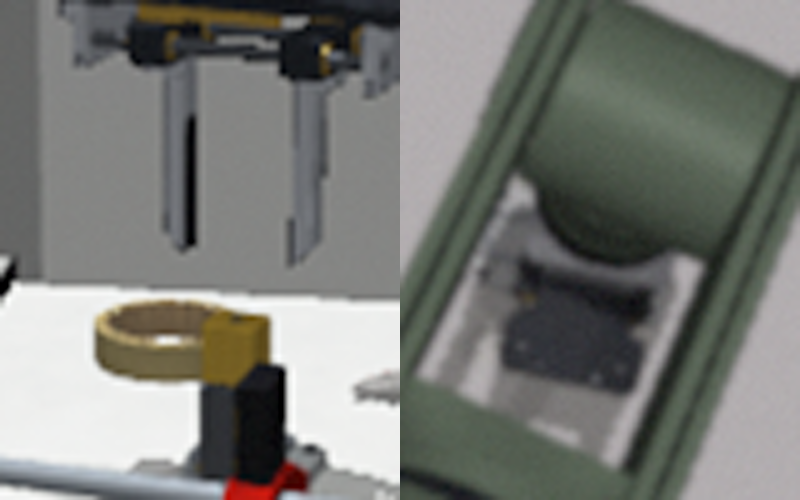

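Fingers (crop columns 183 and 305) straddle the block (205–270). Descend.

```bash
python3 -m inch '[{"jaw":0.6,"x":0.0004,"y":0.002,"z":0.025,"wx":-0.005,"wy":0.0,"wz":-0.002},{"jaw":0.6,"x":0.0004,"y":0.002,"z":0.045,"wx":-0.005,"wy":0.0,"wz":-0.002},{"jaw":0.6,"x":0.0004,"y":0.002,"z":0.06,"wx":-0.005,"wy":0.0,"wz":-0.002},{"jaw":0.6,"x":0.0004,"y":0.002,"z":0.0677,"wx":-0.005,"wy":0.0,"wz":-0.002},{"jaw":0.6,"x":0.0004,"y":0.002,"z":0.0677,"wx":-0.005,"wy":0.0,"wz":-0.002}]'; python3 - <<'E'
from go import *
delta([.568,-.1892,.070],Rt(-.26))
E
```

```text
clock: 9.98
eef_pos: [0.5669, -0.1872, 0.0692]
ee_rot: [[0.255, 0.967, -0.003], [0.967, -0.255, 0.003], [0.002, -0.004, -1.0]]
contact_force: [-0.4, -0.1, 0.1]
opening: 0.0563
t 9.9833 p [ 0.5669 -0.1872  0.0692] F [-0.3614 -0.1316  0.0642] op 0.0563
shift [-0.0016  0.0016 -0.0008] turn [-0.0035 -0.0018  0.0026]
```

```bash
python3 -m inch '[{"jaw":0.6,"x":-0.0016,"y":0.0016,"z":-0.0008,"wx":-0.0035,"wy":-0.002,"wz":0.0026},{"jaw":0.6,"x":-0.0016,"y":0.0016,"z":-0.0008,"wx":-0.0035,"wy":-0.002,"wz":0.0026},{"jaw":0.6,"x":-0.0016,"y":0.0016,"z":-0.0008,"wx":-0.0035,"wy":-0.002,"wz":0.0026},{"jaw":0.6,"x":-0.0016,"y":0.0016,"z":-0.0008,"wx":-0.0035,"wy":-0.002,"wz":0.0026},{"jaw":0.4,"x":-0.0016,"y":0.0016,"z":-0.0008,"wx":-0.0035,"wy":-0.002,"wz":0.0026}]'; python3 - <<'E'
from go import *
delta([.568,-.1892,.070],Rt(-.26))
ims={n:np.ascontiguousarray(grab_frame(n)[:,:,::-1]) for n in("side","top")}
cv2.imwrite("pics/c11.png",crop(ims["side"],(280,130,380,230),6))
E
```

```text
clock: 10.4
eef_pos: [0.5686, -0.1894, 0.071]
ee_rot: [[0.257, 0.966, 0.001], [0.966, -0.257, -0.001], [-0.001, 0.002, -1.0]]
contact_force: [0.2, 0.1, -0.5]
opening: 0.0524
t 10.4 p [ 0.5686 -0.1894  0.071 ] F [ 0.2032  0.1195 -0.495 ] op 0.0524
shift [ 0.0001 -0.0006  0.001 ] turn [0.0016 0.0005 0.0001]
```

View pics/c11.png

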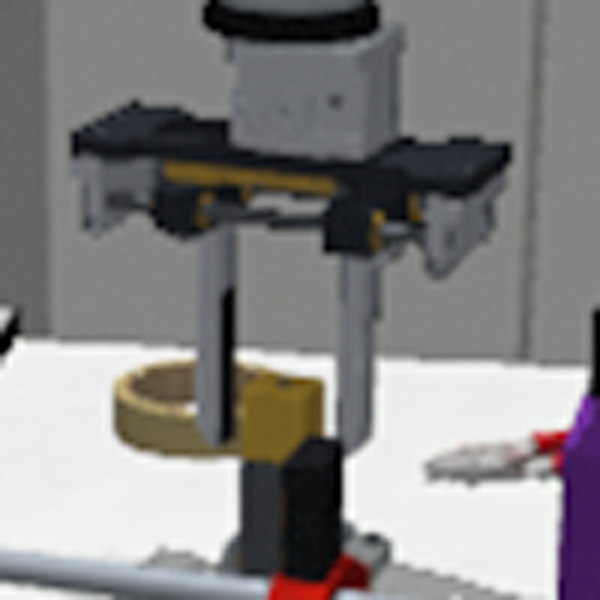

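Fingers are on either side of the block's free faces. Close.

```bash
python3 -m inch '[{"jaw":0.0,"x":0.0,"y":-0.0006,"z":0.001,"wx":0.0016,"wy":0.0,"wz":0.0},{"jaw":0.0,"x":0.0,"y":-0.0006,"z":0.001,"wx":0.0016,"wy":0.0,"wz":0.0},{"jaw":0.0,"x":0.0,"y":-0.0006,"z":0.001,"wx":0.0016,"wy":0.0,"wz":0.0},{"jaw":0.0,"x":0.0,"y":-0.0006,"z":0.001,"wx":0.0016,"wy":0.0,"wz":0.0},{"jaw":0.0,"x":0.0,"y":-0.0006,"z":0.001,"wx":0.0016,"wy":0.0,"wz":0.0}]'; python3 -m inch '[{"jaw":0.0,"x":0.0,"y":0.0,"z":0.0,"wx":0.0,"wy":0.0,"wz":0.0},{"jaw":0.0,"x":0.0,"y":0.0,"z":0.0,"wx":0.0,"wy":0.0,"wz":0.0}]'; python3 - <<'E'
from go import *
delta([.568,-.1892,.070],Rt(-.26))
E
```

```text
clock: 10.92
eef_pos: [0.5679, -0.1892, 0.0696]
ee_rot: [[0.257, 0.966, -0.0], [0.966, -0.257, -0.0], [-0.0, -0.0, -1.0]]
contact_force: [1.0, -0.4, -0.7]
opening: 0.0301
clock: 11.08
eef_pos: [0.5679, -0.1892, 0.0696]
ee_rot: [[0.257, 0.966, -0.0], [0.966, -0.257, -0.0], [-0.0, -0.0, -1.0]]
contact_force: [0.5, -0.4, -0.7]
opening: 0.03
t 11.0833 p [ 0.5679 -0.1892  0.0696] F [ 0.451  -0.3558 -0.7365] op 0.03
shift [ 0.0001  0.0001 -0.0004] turn [-0.0003  0.0004 -0.0001]
```

Block gripped (30.0 mm). Tool x is the jig's +y, so leaning to +y is wy<0 with the pivot at the foot's edge. Lean to +y by 0.15.

```bash
python3 -m inch '[{"jaw":0.0,"x":0.0023,"y":0.0,"z":-0.0003,"wx":0.0,"wy":-0.04,"wz":0.0},{"jaw":0.0,"x":0.0046,"y":0.0,"z":-0.0005,"wx":0.0,"wy":-0.08,"wz":0.0},{"jaw":0.0,"x":0.007,"y":0.0,"z":-0.0005,"wx":0.0,"wy":-0.12,"wz":0.0},{"jaw":0.0,"x":0.0087,"y":0.0,"z":-0.0005,"wx":0.0,"wy":-0.15,"wz":0.0},{"jaw":0.0,"x":0.0087,"y":0.0,"z":-0.0005,"wx":0.0,"wy":-0.15,"wz":0.0}]'; python3 - <<'E'
from go import *
o=manip.get_obs(); R=np.array(o["ee_rot"]); print("lean",Rt(-.26).T@R[:,2])
delta([.568,-.1892,.070],Rt(-.26))
ims={n:np.ascontiguousarray(grab_frame(n)[:,:,::-1]) for n in("side","top")}
cv2.imwrite("pics/c12.png",crop(ims["side"],(290,150,380,240),7))
E
```

```text
clock: 11.5
eef_pos: [0.57, -0.1816, 0.0706]
ee_rot: [[0.252, 0.967, -0.04], [0.955, -0.255, -0.149], [-0.154, -0.001, -0.988]]
contact_force: [-1.3, -4.8, 0.7]
opening: 0.0298
lean [-0.1542 -0.0003  0.988 ]
t 11.5 p [ 0.57   -0.1816  0.0706] F [-1.3075 -4.847   0.7339] op 0.0298
shift [-0.0077  0.      0.0018] turn [-0.0005  0.1548  0.0024]
```

View pics/c12.png

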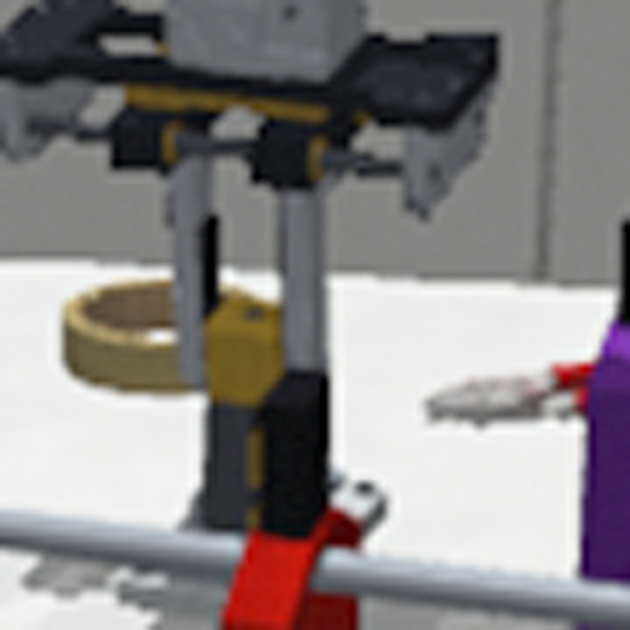

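The push force (≈5 N towards −y) and 7.8 mm of travel agree with the jaw sliding back. Next I work out the mirrored lean.

```bash
cat > lean.py <<'E'
from go import *
J=np.array([.568,-.1892,.012])
def pose(th,h=.0577):  # th>0 lean to +y
    s=np.sign(th) if th else 1; a=abs(th)
    y=s*(.008-.008*np.cos(a)+h*np.sin(a)); z=.008*np.sin(a)+h*np.cos(a)
    return J+Rz(-.26)@[0,y,z], Rt(-.26,-th)
E
python3 - <<'E'
from lean import *
for t in(.1,.05,0,-.05,-.1,-.14,-.16): print(t); delta(*pose(t))
E
```

```text
0.1
t 11.6 p [ 0.57   -0.1817  0.0704] F [-1.8367 -3.698   0.2427] op 0.0299
shift [-0.0019  0.      0.0005] turn [-0.0003  0.052   0.0007]
0.05
t 11.6 p [ 0.57   -0.1817  0.0704] F [-1.8367 -3.698   0.2427] op 0.0299
shift [-0.0048  0.      0.0011] turn [-0.0003  0.102   0.0007]
0
t 11.6 p [ 0.57   -0.1817  0.0704] F [-1.8367 -3.698   0.2427] op 0.0299
shift [-0.0076  0.      0.0019] turn [-0.0004  0.152   0.0007]
-0.05
t 11.6 p [ 0.57   -0.1817  0.0704] F [-1.8367 -3.698   0.2427] op 0.0299
shift [-0.0105  0.      0.002 ] turn [-0.0004  0.202   0.0007]
-0.1
t 11.6 p [ 0.57   -0.1817  0.0704] F [-1.8367 -3.698   0.2427] op 0.0299
shift [-0.0134  0.      0.0023] turn [-0.0004  0.252   0.0007]
-0.14
t 11.6 p [ 0.57   -0.1817  0.0704] F [-1.8367 -3.698   0.2427] op 0.0299
shift [-0.0157  0.      0.0026] turn [-0.0004  0.292   0.0007]
-0.16
t 11.6 p [ 0.57   -0.1817  0.0704] F [-1.8367 -3.698   0.2427] op 0.0299
shift [-0.0169  0.      0.0028] turn [-0.0004  0.312   0.0007]
```

```bash
python3 -m inch '[{"jaw":0.0,"x":-0.0033,"y":0.0,"z":0.0008,"wx":0.0,"wy":0.076,"wz":0.0},{"jaw":0.0,"x":-0.0076,"y":0.0,"z":0.0017,"wx":0.0,"wy":0.152,"wz":0.0},{"jaw":0.0,"x":-0.0105,"y":0.0,"z":0.002,"wx":0.0,"wy":0.202,"wz":0.0},{"jaw":0.0,"x":-0.0134,"y":0.0,"z":0.0023,"wx":0.0,"wy":0.252,"wz":0.0},{"jaw":0.0,"x":-0.0165,"y":0.0,"z":0.0027,"wx":0.0,"wy":0.305,"wz":0.0}]'; python3 - <<'E'
from lean import *
delta(*pose(-.15))
E
python3 -m inch '[{"jaw":0.0,"x":0.0,"y":0.0,"z":0.0,"wx":0.0,"wy":0.0,"wz":0.0}]'; python3 - <<'E'
from lean import *
delta(*pose(-.15))
ims={n:np.ascontiguousarray(grab_frame(n)[:,:,::-1]) for n in("side","top")}
cv2.imwrite("pics/c13.png",crop(ims["side"],(290,150,380,240),7))
E
```

```text
clock: 12.02
eef_pos: [0.5663, -0.1956, 0.0707]
ee_rot: [[0.254, 0.966, 0.041], [0.954, -0.257, 0.155], [0.161, -0.0, -0.987]]
contact_force: [0.2, 4.5, 1.6]
opening: 0.0297
t 12.0167 p [ 0.5663 -0.1956  0.0707] F [0.1986 4.4507 1.5836] op 0.0297
shift [-0.0021  0.      0.0001] turn [-0.     -0.0113 -0.    ]
clock: 12.1
eef_pos: [0.566, -0.1965, 0.0703]
ee_rot: [[0.257, 0.965, 0.043], [0.952, -0.261, 0.159], [0.165, -0.0, -0.986]]
contact_force: [-0.2, -0.7, -2.4]
opening: 0.03
t 12.1 p [ 0.566  -0.1965  0.0703] F [-0.2453 -0.7125 -2.3734] op 0.03
shift [-0.0012  0.0001 -0.0002] turn [ 0.0003 -0.0155 -0.0038]
```

View pics/c13.png

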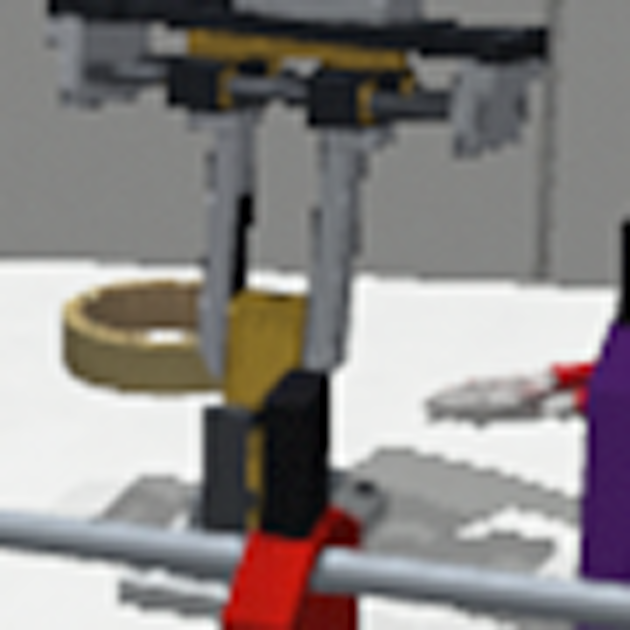

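Force and 7.5 mm travel imply about 6 mm of jaw motion. I push 1.5 mm more for margin.

```bash
python3 -m inch '[{"jaw":0.0,"x":-0.0015,"y":0.0,"z":0.0,"wx":0.0,"wy":0.0,"wz":0.0},{"jaw":0.0,"x":-0.0015,"y":0.0,"z":0.0,"wx":0.0,"wy":0.0,"wz":0.0},{"jaw":0.0,"x":-0.0015,"y":0.0,"z":0.0,"wx":0.0,"wy":0.0,"wz":0.0}]'; python3 - <<'E'
from lean import *
delta(*pose(0))
E
```

```text
clock: 12.45
eef_pos: [0.5659, -0.1963, 0.0701]
ee_rot: [[0.255, 0.966, 0.041], [0.953, -0.258, 0.156], [0.161, -0.0, -0.987]]
contact_force: [0.5, 2.8, 0.5]
opening: 0.0299
t 12.45 p [ 0.5659 -0.1963  0.0701] F [0.5325 2.8102 0.4965] op 0.0299
shift [0.0072 0.0002 0.0016] turn [-0.0002 -0.1621 -0.0009]
```

```bash
python3 -m inch '[{"jaw":0.0,"x":0.0022,"y":0.0,"z":0.0006,"wx":0.0,"wy":-0.05,"wz":0.0},{"jaw":0.0,"x":0.0048,"y":0.0,"z":0.0011,"wx":0.0,"wy":-0.105,"wz":0.0},{"jaw":0.0,"x":0.0072,"y":0.0002,"z":0.0014,"wx":0.0,"wy":-0.162,"wz":0.0},{"jaw":0.0,"x":0.0072,"y":0.0002,"z":0.0014,"wx":0.0,"wy":-0.162,"wz":0.0},{"jaw":0.0,"x":0.0072,"y":0.0002,"z":0.0014,"wx":0.0,"wy":-0.162,"wz":0.0}]'; python3 - <<'E'
from lean import *
delta(*pose(0))
ims={n:np.ascontiguousarray(grab_frame(n)[:,:,::-1]) for n in("side","top")}
cv2.imwrite("pics/c14.png",np.hstack([crop(ims["side"],(290,150,380,240),7)]))
cv2.imwrite("pics/top14.png",ims["top"])
E
```

```text
clock: 12.87
eef_pos: [0.5681, -0.188, 0.0695]
ee_rot: [[0.255, 0.967, -0.0], [0.967, -0.255, 0.001], [0.001, -0.001, -1.0]]
contact_force: [0.9, 1.5, -3.2]
opening: 0.0303
t 12.8667 p [ 0.5681 -0.188   0.0695] F [ 0.8532  1.4735 -3.1506] op 0.0303
shift [-0.0012  0.0002 -0.0002] turn [-0.0006 -0.0008  0.0017]
```

View pics/c14.png

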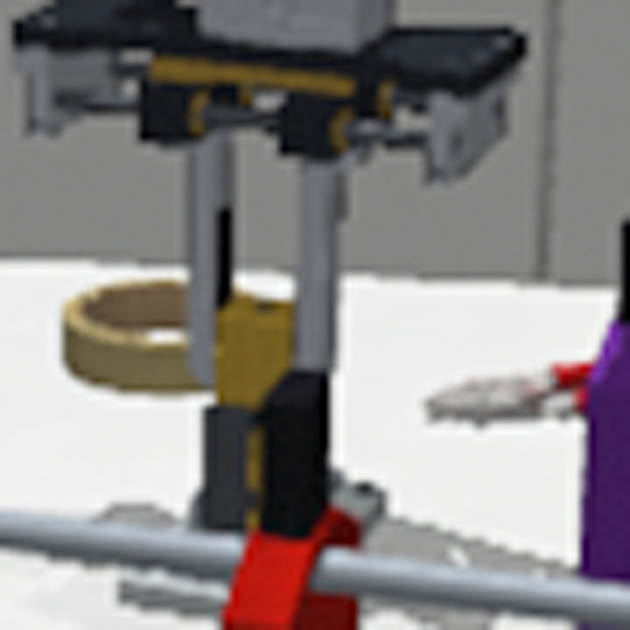

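Force shows just the block's weight (~3 N). Lift gently, watching for the hooks at ~5.5 mm.

```bash
python3 -m inch '[{"jaw":0.0,"x":-0.0008,"y":0.0,"z":-0.002,"wx":0.0,"wy":0.0,"wz":0.0},{"jaw":0.0,"x":-0.0008,"y":0.0,"z":-0.004,"wx":0.0,"wy":0.0,"wz":0.0},{"jaw":0.0,"x":-0.0008,"y":0.0,"z":-0.006,"wx":0.0,"wy":0.0,"wz":0.0},{"jaw":0.0,"x":-0.0008,"y":0.0,"z":-0.008,"wx":0.0,"wy":0.0,"wz":0.0},{"jaw":0.0,"x":-0.0008,"y":0.0,"z":-0.01,"wx":0.0,"wy":0.0,"wz":0.0}]'; python3 - <<'E'
from lean import *
delta(*pose(0))
E
```

```text
clock: 13.38
eef_pos: [0.5675, -0.1903, 0.0797]
ee_rot: [[0.258, 0.966, -0.0], [0.966, -0.258, 0.001], [0.001, -0.001, -1.0]]
contact_force: [1.6, 0.3, -4.1]
opening: 0.0298
t 13.3833 p [ 0.5675 -0.1903  0.0797] F [ 1.6002  0.2504 -4.1143] op 0.0298
shift [0.0012 0.0002 0.01  ] turn [-0.0007 -0.0013 -0.0014]
```

Hooks passed with only the weight felt. Draw it up.

```bash
python3 -m inch '[{"jaw":0.0,"x":0.001,"y":0.0,"z":-0.008,"wx":0.0,"wy":0.0,"wz":0.0},{"jaw":0.0,"x":0.001,"y":0.0,"z":-0.018,"wx":0.0,"wy":0.0,"wz":0.0},{"jaw":0.0,"x":0.001,"y":0.0,"z":-0.03,"wx":0.0,"wy":0.0,"wz":0.0},{"jaw":0.0,"x":0.001,"y":0.0,"z":-0.042,"wx":0.0,"wy":0.0,"wz":0.0},{"jaw":0.0,"x":0.001,"y":0.0,"z":-0.054,"wx":0.0,"wy":0.0,"wz":0.0}]'; python3 - <<'E'
from lean import *
delta([.568,-.1892,.165],Rt(-.26))
E
```

```text
clock: 13.8
eef_pos: [0.5679, -0.1895, 0.1356]
ee_rot: [[0.258, 0.966, 0.0], [0.966, -0.258, 0.001], [0.001, -0.0, -1.0]]
contact_force: [0.6, -0.8, -3.2]
opening: 0.0299
t 13.8 p [ 0.5679 -0.1895  0.1356] F [ 0.6221 -0.7504 -3.2016] op 0.0299
shift [ 0.0003  0.0001 -0.0294] turn [-0.0003 -0.0011 -0.0013]
```

```bash
python3 -m inch '[{"jaw":0.0,"x":0.0,"y":0.0,"z":-0.012,"wx":0.0,"wy":0.0,"wz":0.0},{"jaw":0.0,"x":0.0,"y":0.0,"z":-0.022,"wx":0.0,"wy":0.0,"wz":0.0},{"jaw":0.0,"x":0.0,"y":0.0,"z":-0.029,"wx":0.0,"wy":0.0,"wz":0.0},{"jaw":0.0,"x":0.0,"y":0.0,"z":-0.029,"wx":0.0,"wy":0.0,"wz":0.0},{"jaw":0.0,"x":0.0,"y":0.0,"z":-0.029,"wx":0.0,"wy":0.0,"wz":0.0}]';python3 -m inch '[{"jaw":0.0,"x":0.0,"y":0.0,"z":0.0,"wx":0.0,"wy":0.0,"wz":0.0},{"jaw":0.0,"x":0.0,"y":0.0,"z":0.0,"wx":0.0,"wy":0.0,"wz":0.0},{"jaw":0.0,"x":0.0,"y":0.0,"z":0.0,"wx":0.0,"wy":0.0,"wz":0.0},{"jaw":0.0,"x":0.0,"y":0.0,"z":0.0,"wx":0.0,"wy":0.0,"wz":0.0}]'; python3 - <<'E'
from lean import *
delta([.568,-.1892,.165],Rt(-.26))
print(manip.get_obs()["qvel"])
ims={n:np.ascontiguousarray(grab_frame(n)[:,:,::-1]) for n in("side","top")}
cv2.imwrite("pics/c15.png",crop(ims["side"],(270,100,400,270),4))
cv2.imwrite("pics/top15.png",ims["top"])
roi=(300,120,370,240); s=6; im=crop(ims["side"],roi,s); o=roi[:2]
p=np.array(manip.get_obs()["eef_pos"]); f=p[2]-.0577
drawbox(im,"side",box(.03,.028,f,f+.09),p[0],p[1],-.26,(255,0,0),o,s)
for g,c in((0,(0,255,0)),(.005,(255,255,0))):
    for sg in(1,-1): drawbox(im,"side",box(.018,.014,.012,.074,0,sg*(.023+g)),.568,-.1892,-.26,c,o,s)
cv2.imwrite("pics/c16.png",im)
E
```

```text
clock: 14.22
eef_pos: [0.568, -0.1896, 0.1651]
ee_rot: [[0.258, 0.966, 0.001], [0.966, -0.258, 0.001], [0.001, 0.001, -1.0]]
contact_force: [-0.1, 0.2, -2.9]
opening: 0.0301
clock: 14.55
eef_pos: [0.5676, -0.1893, 0.1643]
ee_rot: [[0.258, 0.966, -0.001], [0.966, -0.258, 0.001], [0.001, -0.001, -1.0]]
contact_force: [-0.5, 0.2, -2.6]
opening: 0.0298
t 14.55 p [ 0.5676 -0.1893  0.1643] F [-0.4635  0.2226 -2.641 ] op 0.0298
shift [ 0.0003  0.0004 -0.0007] turn [-0.001  -0.0012 -0.0013]
[-0.0013 -0.0045 -0.0042  0.0021  0.0005  0.0007]
```

View pics/c15.png

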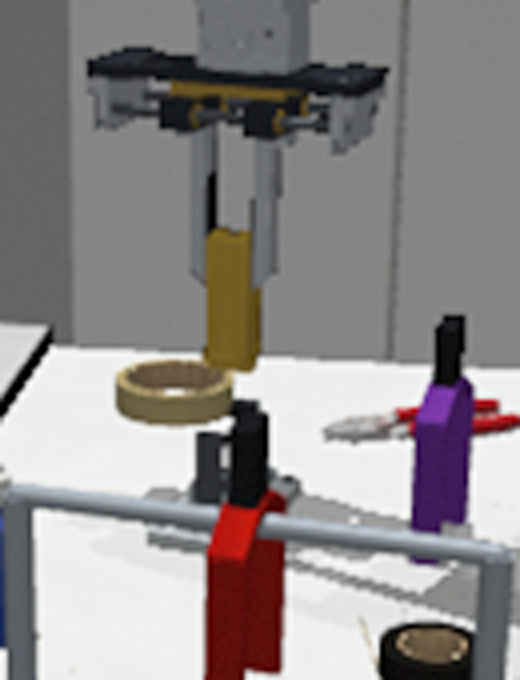

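View pics/c16.png

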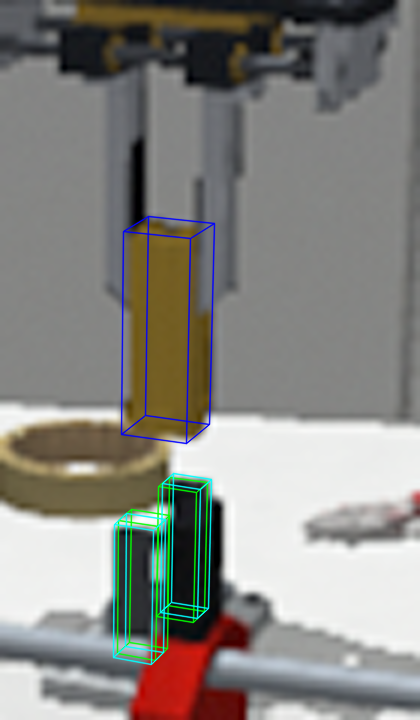

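View pics/top15.png

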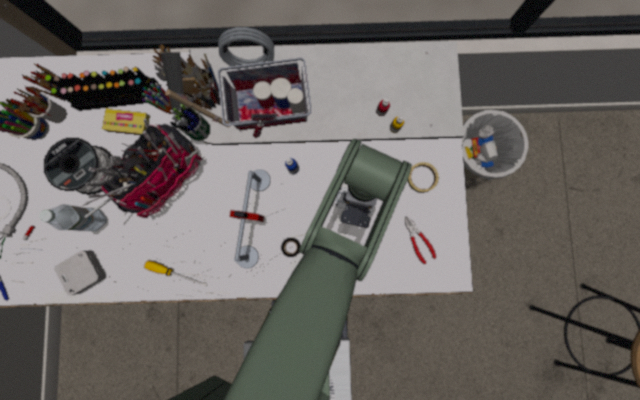

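Block is up and clear, upright. The right jaw is partly hidden behind the tab, so I look closer and compare both jaws with their earlier positions.

```bash
python3 - <<'E'
from lean import *
im=np.ascontiguousarray(grab_frame("side")[:,:,::-1]); cv2.imwrite("pics/side16.png",im)
b=cv2.imread("pics/side0.png")
roi=(305,190,350,240)
a=crop(im,roi,12)
cv2.imwrite("pics/c17.png",a)
t=grab_frame("top")[:,:,::-1]; cv2.imwrite("pics/c18.png",crop(t,(320,160,400,250),7))
E
```

```text
(no output)
```

View pics/c17.png

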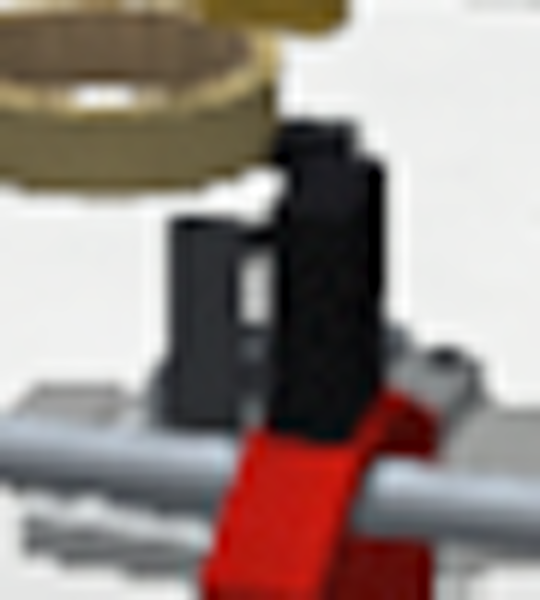

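View pics/c18.png

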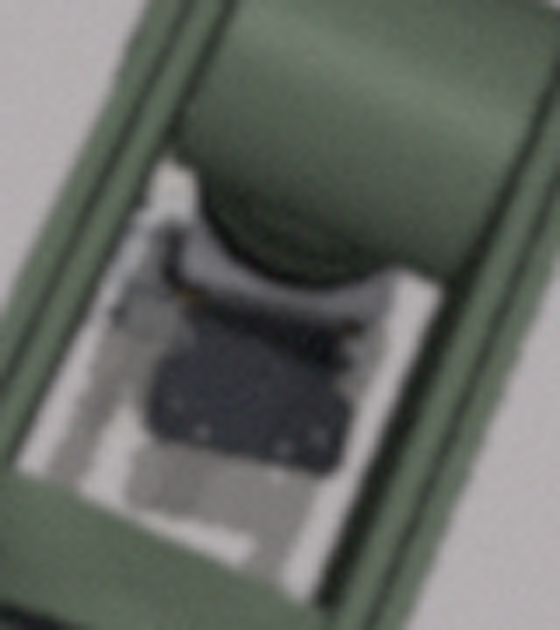

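The far jaw's top shows behind the tab at crop (275–355, 118–165). I compare it with the predicted edges for different travels.

```bash
python3 - <<'E'
from lean import *
J0=np.array([.568,-.1892,0])
q=lambda P:(proj("side",P@Rz(-.26).T+J0)+.5-[305,190])*12
for d in(0,.003,.006,.009):
    print(d,"right outer",q(np.array([[.009,-.03-d,.074],[-.009,-.03-d,.074]])).round().tolist(),"left outer",q(np.array([[.009,.03+d,.074],[-.009,.03+d,.074]])).round().tolist())
a=crop(cv2.imread("pics/side16.png"),(305,190,350,240),12)
def L(P,c):
    p=q(P); cv2.polylines(a,[p.astype(int).reshape(-1,1,2)],True,c,1,cv2.LINE_AA)
for d,c in((0,(0,255,0)),(.006,(0,0,255))):
    for s in(1,-1): L(np.array([[.009,s*(.03+d),.074],[-.009,s*(.03+d),.074],[-.009,s*(.015+d),.074],[.009,s*(.015+d),.074]]),c)
cv2.imwrite("pics/c19.png",a)
E
```

```text
0 right outer [[280.0, 115.0], [355.0, 126.0]] left outer [[178.0, 201.0], [256.0, 212.0]]
0.003 right outer [[284.0, 110.0], [360.0, 121.0]] left outer [[173.0, 205.0], [251.0, 217.0]]
0.006 right outer [[289.0, 106.0], [364.0, 117.0]] left outer [[167.0, 210.0], [246.0, 222.0]]
0.009 right outer [[294.0, 102.0], [369.0, 113.0]] left outer [[162.0, 214.0], [241.0, 226.0]]
```

View pics/c19.png

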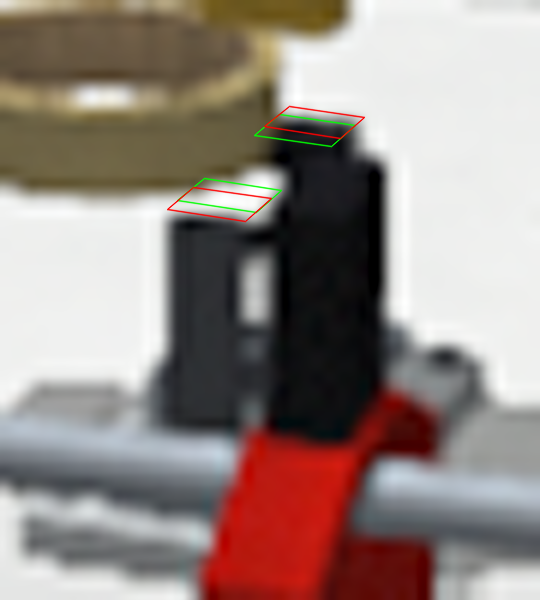

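The side view is only good to about ±3 mm for the right jaw and does not settle it. There are 33 s left, so I carry the block aside by ~17 cm for a clear top view.

```bash
python3 -m inch '[{"jaw":0.0,"x":-0.012,"y":0.0,"z":-0.003,"wx":0.0,"wy":0.0,"wz":0.0},{"jaw":0.0,"x":-0.035,"y":0.0,"z":-0.006,"wx":0.0,"wy":0.0,"wz":0.0},{"jaw":0.0,"x":-0.065,"y":0.0,"z":-0.01,"wx":0.0,"wy":0.0,"wz":0.0},{"jaw":0.0,"x":-0.095,"y":0.0,"z":-0.01,"wx":0.0,"wy":0.0,"wz":0.0},{"jaw":0.0,"x":-0.125,"y":0.0,"z":-0.01,"wx":0.0,"wy":0.0,"wz":0.0}]';python3 -m inch '[{"jaw":0.0,"x":-0.025,"y":0.0,"z":0.0,"wx":0.0,"wy":0.0,"wz":0.0},{"jaw":0.0,"x":-0.045,"y":0.0,"z":0.0,"wx":0.0,"wy":0.0,"wz":0.0},{"jaw":0.0,"x":-0.05,"y":0.0,"z":0.0,"wx":0.0,"wy":0.0,"wz":0.0}]'; python3 - <<'E'
from lean import *
delta([.568,-.1892,.165],Rt(-.26))
t=np.ascontiguousarray(grab_frame("top")[:,:,::-1]); cv2.imwrite("pics/top17.png",t)
cv2.imwrite("pics/c20.png",crop(t,(310,150,410,250),6))
E
```

```text
clock: 15.17
eef_pos: [0.5352, -0.3124, 0.1756]
ee_rot: [[0.258, 0.966, 0.001], [0.966, -0.258, -0.0], [-0.0, 0.001, -1.0]]
contact_force: [0.5, -0.4, -3.9]
opening: 0.0297
clock: 15.42
eef_pos: [0.5208, -0.3654, 0.176]
ee_rot: [[0.262, 0.965, 0.001], [0.965, -0.262, -0.003], [-0.003, 0.002, -1.0]]
contact_force: [0.1, -0.0, -2.9]
opening: 0.0297
t 15.4167 p [ 0.5208 -0.3654  0.176 ] F [ 0.1091 -0.014  -2.91  ] op 0.0297
shift [ 0.1824 -0.0006  0.0105] turn [ 0.002   0.0028 -0.0048]
```

View pics/c20.png

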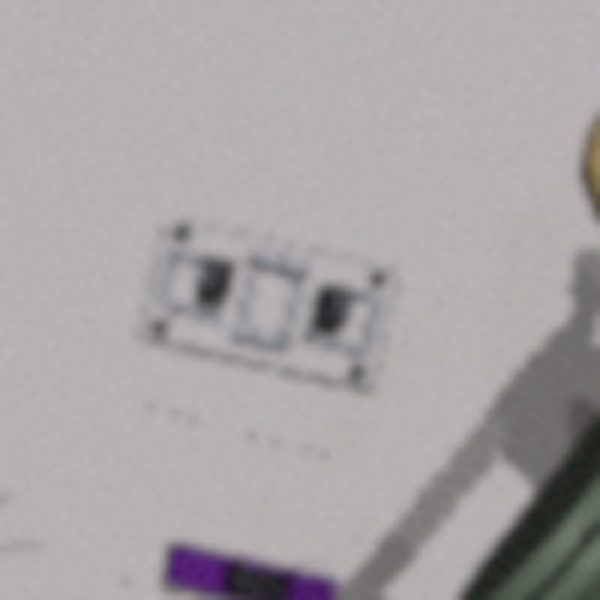

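Both jaws are clear in the top view: dark at crop (215,283) and (330,310). Overlay model outlines for 0 and 6 mm travel.

```bash
python3 - <<'E'
from lean import *
t=cv2.imread("pics/top17.png"); roi=(330,180,380,220); s=16
J0=np.array([.568,-.1892,0])
q=lambda P:(proj("top",P@Rz(-.26).T+J0)+.5-[roi[0],roi[1]])*s
a=crop(t,roi,s)
for d,c in((0,(0,200,0)),(.006,(0,0,255))):
    for sg in(1,-1):
        cv2.polylines(a,[q(np.array([[x,sg*(.03+d),.074] for x in(-.009,.009)]+[[x,sg*(.03+d),.02] for x in(.009,-.009)])).astype(int).reshape(-1,1,2)],True,c,1,cv2.LINE_AA)
cv2.imwrite("pics/c21.png",a)
# profile along jig y at jaw top height, x=-.005..0.005
g=cv2.cvtColor(t,cv2.COLOR_BGR2GRAY).astype(np.float32)
ys=np.arange(-.05,.0501,.002)
pr=[]
for y in ys:
    P=np.array([[x,y,.074] for x in np.linspace(-.005,.005,5)]); p=proj("top",P@Rz(-.26).T+J0).astype(np.float32)
    pr.append(cv2.remap(g,p[:,0],p[:,1],cv2.INTER_LINEAR).mean())
print([(round(y*1000),round(float(v))) for y,v in zip(ys,pr)])
E
```

```text
[(-50, 150), (-48, 151), (-46, 156), (-44, 161), (-42, 161), (-40, 150), (-38, 131), (-36, 108), (-34, 88), (-32, 75), (-30, 67), (-28, 60), (-26, 54), (-24, 65), (-22, 91), (-20, 124), (-18, 148), (-16, 162), (-14, 163), (-12, 158), (-10, 153), (-8, 155), (-6, 161), (-4, 168), (-2, 172), (0, 175), (2, 176), (4, 176), (6, 173), (8, 168), (10, 162), (12, 158), (14, 157), (16, 162), (18, 162), (20, 153), (22, 127), (24, 95), (26, 71), (28, 63), (30, 67), (32, 74), (34, 84), (36, 100), (38, 122), (40, 141), (42, 154), (44, 161), (46, 163), (48, 159), (50, 151)]
```

View pics/c21.png

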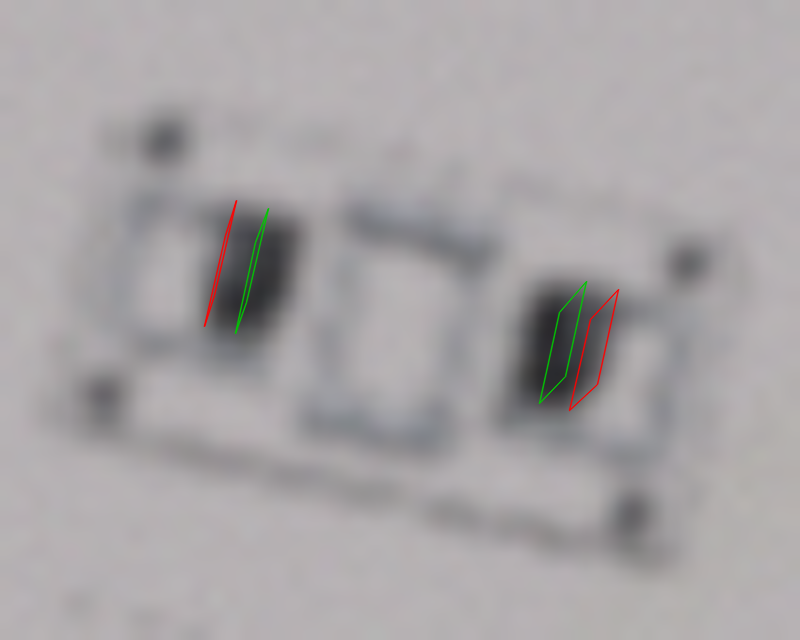

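Both outer faces lie at about ±37 mm (half-intensity), so both jaws are 6–7 mm back. Bring the block back over the jig.

```bash
python3 -m inch '[{"jaw":0.0,"x":0.015,"y":0.0,"z":0.001,"wx":0.0,"wy":0.002,"wz":-0.002},{"jaw":0.0,"x":0.04,"y":0.0,"z":0.003,"wx":0.0,"wy":0.002,"wz":-0.004},{"jaw":0.0,"x":0.075,"y":0.0,"z":0.005,"wx":0.0,"wy":0.002,"wz":-0.004},{"jaw":0.0,"x":0.11,"y":0.0,"z":0.008,"wx":0.0,"wy":0.002,"wz":-0.004},{"jaw":0.0,"x":0.14,"y":0.0,"z":0.01,"wx":0.0,"wy":0.002,"wz":-0.004}]'; python3 - <<'E'
from lean import *
delta([.568,-.1892,.165],Rt(-.26))
E
```

```text
clock: 15.88
eef_pos: [0.5579, -0.2244, 0.1653]
ee_rot: [[0.256, 0.967, 0.001], [0.967, -0.256, 0.002], [0.003, 0.001, -1.0]]
contact_force: [0.4, 0.0, -2.8]
opening: 0.0298
t 15.8833 p [ 0.5579 -0.2244  0.1653] F [ 0.4167  0.0269 -2.8182] op 0.0298
shift [0.0366 0.0007 0.0004] turn [ 0.0008 -0.0026  0.0014]
```

```bash
python3 -m inch '[{"jaw":0.0,"x":0.025,"y":0.0,"z":0.0,"wx":0.0,"wy":-0.002,"wz":0.0},{"jaw":0.0,"x":0.0366,"y":0.0007,"z":0.0,"wx":0.0,"wy":-0.002,"wz":0.0},{"jaw":0.0,"x":0.0366,"y":0.0007,"z":0.0,"wx":0.0,"wy":-0.002,"wz":0.0},{"jaw":0.0,"x":0.0366,"y":0.0007,"z":0.0,"wx":0.0,"wy":-0.002,"wz":0.0},{"jaw":0.0,"x":0.0366,"y":0.0007,"z":0.0,"wx":0.0,"wy":-0.002,"wz":0.0}]'; python3 -m inch '[{"jaw":0.0,"x":0.0,"y":0.0,"z":0.0,"wx":0.0,"wy":0.0,"wz":0.0},{"jaw":0.0,"x":0.0,"y":0.0,"z":0.0,"wx":0.0,"wy":0.0,"wz":0.0},{"jaw":0.0,"x":0.0,"y":0.0,"z":0.0,"wx":0.0,"wy":0.0,"wz":0.0},{"jaw":0.0,"x":0.0,"y":0.0,"z":0.0,"wx":0.0,"wy":0.0,"wz":0.0},{"jaw":0.0,"x":0.0,"y":0.0,"z":0.0,"wx":0.0,"wy":0.0,"wz":0.0}]'; python3 - <<'E'
from lean import *
delta([.568,-.1892,.165],Rt(-.26)); print(manip.get_obs()["qvel"])
im=np.ascontiguousarray(grab_frame("side")[:,:,::-1])
cv2.imwrite("pics/c22.png",crop(im,(260,110,400,260),5))
t=grab_frame("top")[:,:,::-1]; b=cv2.imread("pics/top0.png")
cv2.imwrite("pics/c23.png",np.hstack([t[140:280,220:460],b[140:280,220:460]]))
E
```

```text
clock: 16.3
eef_pos: [0.5679, -0.1893, 0.1656]
ee_rot: [[0.255, 0.967, 0.001], [0.967, -0.255, -0.0], [-0.0, 0.001, -1.0]]
contact_force: [0.0, -0.1, -2.6]
opening: 0.0298
clock: 16.72
eef_pos: [0.5678, -0.1899, 0.1655]
ee_rot: [[0.256, 0.967, 0.001], [0.967, -0.256, -0.0], [-0.0, 0.001, -1.0]]
contact_force: [-0.2, -0.4, -3.0]
opening: 0.0297
t 16.7167 p [ 0.5678 -0.1899  0.1655] F [-0.2085 -0.3628 -3.0104] op 0.0297
shift [0.0008 0.     0.0005] turn [0.0009 0.0001 0.0008]
[0.0049 0.0004 0.0029 0.0006 0.0013 0.0007]
```

View pics/c22.png

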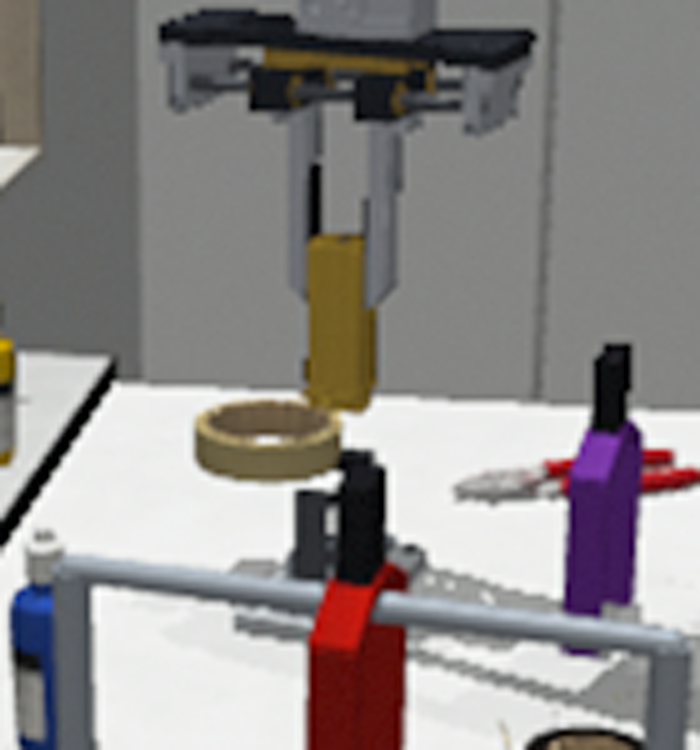

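View pics/c23.png

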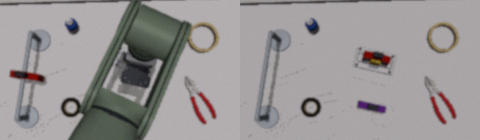

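Bottle, tape and cutters are unchanged. The block's top face looks thin, so I check its lean within the grip by overlay.

```bash
python3 - <<'E'
from lean import *
im=np.ascontiguousarray(grab_frame("side")[:,:,::-1])
roi=(312,150,342,196); s=13; out=[]
p=np.array(manip.get_obs()["eef_pos"]); g=p+[0,0,.019]
for th in(0,-.08,-.16):
    a=crop(im,roi,s)
    B=box(.03,.028,-.0767+.014,-.0767+.09); L=box(.03,.037,-.0767+.008,-.0767+.014)
    for bb,c in((B,(255,0,0)),(L,(0,200,0))):
        W=bb@(Rz(-.26)@Ro.from_rotvec([-th,0,0]).as_matrix()).T+g
        q=(proj("side",W)+.5-[roi[0],roi[1]])*s
        for i,j in [(0,1),(1,2),(2,3),(3,0),(4,5),(5,6),(6,7),(7,4),(0,4),(1,5),(2,6),(3,7)]: cv2.line(a,tuple(q[i].astype(int).tolist()),tuple(q[j].astype(int).tolist()),c,1,cv2.LINE_AA)
    out.append(a)
o=np.hstack(out); o=cv2.resize(o,None,fx=.65,fy=.65,interpolation=cv2.INTER_AREA); print(o.shape); cv2.imwrite("pics/c24.png",o)
E
```

```text
(389, 760, 3)
```

View pics/c24.png

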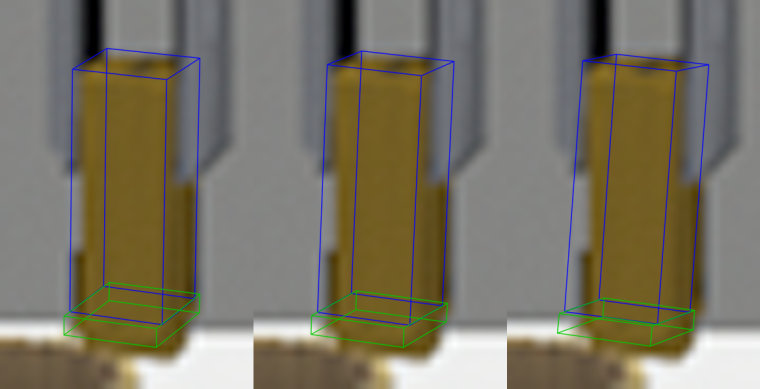

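```bash
python3 - <<'E'
from lean import *
im=np.ascontiguousarray(grab_frame("side")[:,:,::-1]); cv2.imwrite("pics/side25.png",im)
a=crop(im,(314,148,340,200),14)
b=cv2.resize(im[148:200,314:340],None,fx=14,fy=14,interpolation=cv2.INTER_NEAREST)
cv2.imwrite("pics/c25.png",np.hstack([a,b])[:600])
E
```

```text
(no output)
```

View pics/c25.png

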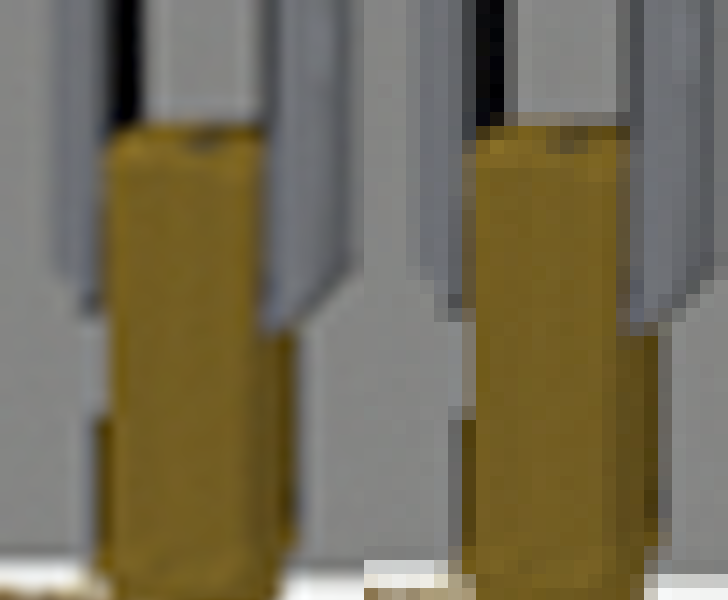

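The hole in the middle of the top face sits about 1.3 px below the back edge, against 1.5 px expected when upright. The block edges run parallel to the fingers. So the lean is well under 0.1 rad (limit 0.17). Foot is at about 0.108 m, over the jig and at rest. Handing in.

```bash
python3 - <<'E'
from lean import *
o=manip.get_obs(); print(o["clock"],o["eef_pos"],o["contact_force"],o["opening"],abs(o["qvel"]).max())
print(manip.sign_off())
E
```

```text
16.9167 [ 0.5679 -0.1894  0.1656] [ 0.6036  0.0711 -2.9989] 0.03004693468783374 0.004543132165344535
the job is handed in; nothing more can be done
None
```

I hung the keeper on the rail, rocked the block free and handed the job in at 16.9 s with the block still held over the jig; no verdict was reported.

**Sequence:** I lifted the red keeper off the jig, draped it astride the rail and let it go. I then rocked the block about 0.15 rad towards +y and towards −y, and drew it straight up.

**Last checks:**
- **Block:** It is held at 30.0 mm opening, with about 3 N of weight felt. Its underside is about 0.108 m above the worktop, calculated from the tool height. It is centred over the jig and at rest.
- **Jaws:** A clear top view put both jaws about 6–7 mm back. To get that view I carried the block about 18 cm aside and brought it back.
- **Keeper:** It rests astride the bar near the middle.
- **Bottle, tape and cutters:** They look unmoved in the top pictures from before and after.

**Less certain:**
- **Block lean:** The side view does not fix the block's lean in the grip exactly. The top face suggested between −0.03 and −0.1 rad, and the edges, next to the fingers, about 0. All are under the 0.17 limit.
- **Right jaw in the side view:** That view did not settle the right jaw's travel, so I relied on the top view.

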